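Press the jar down on the stop plate in the sprung cradle

ROBOT

A 7-joint arm with a two-finger parallel gripper is mounted at the origin on a cart in front of the work surface, level with it; the furniture and walls round the work are solid. World frame = base frame: x ahead of the robot, y to its left, z up, the work surface at z = 0. Lengths are in m, angles in rad, forces in N, time in s.
With the tool pointing down it reaches from about 0.375 to 0.925 m from the base axis. Payload 3.1 kg.
Tool frame: the origin (TCP) lies midway between the tips of the shut fingers; the grasp point (between the pads) lies 19 mm behind it; z points along the fingers, y is the direction in which the jaws open and shut (so a half turn about z gives the same grasp; the last joint's range is limited). The gripper opens to 85 mm and grips with 20 to 120 N. Pads are 22 mm wide; open, the fingers measure 114 mm over their backs; the gripper's body (76 mm by 85 mm) begins 54 mm behind the grasp point. The pads swing forward as they close: fully open they stand 13 mm farther back than shut.
Start: joints at [1.151, 0.383, 0.044, 1.598, -0.018, 1.161, -0.05], TCP at [0.206, -0.617, 0.231] pointing down, gripper open.
Joint ranges: [-2.61, 2.61], [-0.41, 2.15], [-1.48, 1.57], [0, 2.5], [-1.57, 4.71], [0.05, 1.97], [-2.85, 2.85]. Speed limits (rad/s): [2.79, 2.79, 3.14, 3.14, 3.14, 3.14, 3.14].

INTERFACE

Orientations are given as a rotation vector (axis times angle).
In Python, from station import env gives the robot as it stands. The module is installed in compiled form; this text tells all that it offers.
- The arm moves only by the tool send_rows, never from a script. Its argument "plan" is one flat list of numbers, 6 for each row, row after row: the shift along the tool's x, y, z in m, then the turn, a rotation vector about the tool's x, y, z in rad. In form: [x, y, z, ax, ay, az, x, y, z, ax, ay, az, ...]. A call has 1 to 5 rows; each row is the pose to reach, as a shift and turn from the pose commanded when the call began, along the tool's axes at that moment; what a row does not reach only later rows make up. A row lasts 1/10 s, in which the tool goes at most 50 mm and 8.59 degrees, less where a joint would pass 70% of its speed; a pose out of reach is approached as far as the arm can. A call with a gripper value outside its range is refused whole. "jaw" is the opening, from 0 (shut) to 1 (fully open), set as the call begins (left out, the last holds). The fingers move at their own pace and stop on an object; "force" is the grip in N (left out, the last holds). Time passes only in rows, so rows that repeat a pose let the fingers close. It gives the time, the measured TCP pose, the force and the opening at its end, in the units of the state.
- env.observe(): the state, without advancing time (a new reading comes with each control period).
- env.camera(name): name is "scene" or "top"; returns a dict with "image" (384x512x3 uint8, blue, green, red), "depth" (384x512 float32, m along the optical axis (not along the pixel's ray), 0 where there is no reading), "vfov" (degrees; the focal length in pixels is half the picture's height over the tangent of half this angle, whatever the lens; pixels are square), "cx", "cy" (the principal point, pixels), "eye" and "rotation" of the camera in the world. Camera axes: x right, y down, z forward; pixel columns grow to the right and rows downward; lengths in m; the calibration is good to about 2 mm. A picture is of the moment at which its call begins.
- env.close_job(): hands the job in, once; it reports no verdict.
The state is a dict: "t": time; "joint_positions": joint angles; "qvel": joint speeds; "joint_efforts": joint torques, N m; "tcp_pos": TCP position; "tool_rot": TCP orientation; "force": force on the tool from outside, world axes, zero at the start; "torque": the same for the moment, N m; "gripper_width": finger opening in m.
Only numpy, scipy, OpenCV 4.12 (cv2) and the standard library are available. Lean on these libraries where they do the work, as an engineer would, in place of code of your own. Each camera call takes 0.05 s, during which the arm holds its last target.

TASK

Get the jar held at its set height in the sprung ring cradle: first slide the flat stop plate along the bench into the slot at the foot of the cradle, nose first, until it is fully home, then set the glass jar from the front of the bench upright in the ring and press it down against the springs all the way, until the ring's foot is down on the stop plate. Finish with the gripper still pressing and holding the jar down there; do not let go. Leave the other things on the bench where they are.

Things in the scene. Friction and masses are not known exactly. Their poses are not given: they have to be found in the camera images.
- cradle: Sprung jar cradle screwed to the bench (it cannot move): a grey base 74 mm long (x), 128 mm wide (y) and 20 mm high, over it an aluminium ring on two springs. Origin on the bench straight under the ring's centre; z up. The slot in the base runs at bench level along x: it is 36 mm wide, 12 mm high, open below to the bench, its mouth (with flared cheeks that reach out to x = -55 mm) is towards -x, and the end stop is at x = +20 mm. The base reaches from x = -45 to +29 mm.
- slot_mouth (a point): Middle of the slot's mouth, 4 mm above the bench, 45 mm to -x of the cradle's origin; x points into the slot.
- slot_end (a point): Middle of the slot's end stop, 4 mm above the bench; the plate's nose comes to here when it is fully home. x points along the slot, away from the mouth.
- seat (a point): Centre of the ring's floor, on which the jar stands, 36 mm above the bench with the springs up; it moves down with the ring. The ring round it stands 16 mm above this floor and is 63 mm wide inside, 77 mm outside. The two spring caps, 52 mm to either side (cradle +y and -y), 18 mm across, stand 19 mm above the floor.
- ring (a joint): How far the ring is pressed down (m): 0 springs up, at most 0.016. Under the floor a foot 22 mm across looks down into the slot; with the stop plate under it the foot meets the plate at 0.012. The springs push up with about 4 N at the start of travel and 8.6 N at 0.012 m (400 N/m), so the jar's weight alone does not press the ring down.
- stop_plate: Flat steel stop plate lying on the bench, 8 mm thick, 30 mm wide (y), from x = -18 mm to its tapered nose at x = +102 mm, with an upright black grip fin on it: fin 28 mm long (x), 12 mm thick (y), its top 80 mm above the bench. Mass about 0.15 kg. Origin on the underside below the fin's centre; x points to the nose. When home, the fin's centre is 82 mm to -x of the cradle's origin.
- plate_fin (a point): Upper part of the stop plate's grip fin, 62 mm above the plate's underside, straight above the plate's origin, the plate's axes. Grasp here from above, fingers on the 12 mm thickness (closing along y). The plate lies to the right of the closed tool case (100 mm high), the cradle to the left of it: carry the plate over the case and the jar or in front of them.
- plate_nose (a point): Tip of the plate's nose, 102 mm to +x of the fin, half-way up the 8 mm plate.
- jar_center (a point): Glass jar with a screw lid, standing upright on the front part of the bench (a like jar at the back by the wall is not meant), 56 mm across, 75 mm high, lid about 51 mm across; about 0.18 kg. This point is at its centre, 37.5 mm above its underside; z along its axis. To clear the ring, the fingers must stay more than 20 mm above its underside.
- jar_base (a point): Centre of the jar's underside.
- cap: Black cup-shaped cap, 56 mm across, 36 mm high; leave alone. Origin at its underside. It and the jar can change places.
- tape_roll: Roll of insulating tape lying flat, 59 mm across, 19 mm high; leave alone. Origin at its underside.
- spanner: Combination spanner lying flat, 170 x 28 x 6 mm; leave alone. Origin at its underside.
- marker_pen: Marker pen lying flat, 17 x 135 x 16 mm; leave alone. Origin at its underside.
Mind the look-alikes: they are no part of the job. Of the things that look like the part that bears jar_center, the largest one is meant.

How it is judged:
By the outcome, as a careful person would: the job done as asked, in the order asked, and still so for the second after the job is handed in, while the arm keeps its last pose, push and grip.
It also fails if it takes over 64 s, if anything falls off the work surface, if the arm or the gripper's body presses on something with over 40 N, if the wrist force passes 120 N, or if a joint passes its speed limit or range.

## Working session

There is one attempt and no reset: what is moved stays moved. The work goes in short steps, Python scripts to look and compute and a tool call to move; the robot and the scene stay as the last step left them, time stands still between calls to the robot, and variables do not carry over. Pictures are saved under pics/ and viewed, and the job is handed in when it is done.

Besides the shell and the picture viewer there is one more tool, called after ">>>" as name(argument=value, ...) on one line, values as JSON. send_rows: Moves the arm, as the interface text tells. Its arguments: {"type":"object","properties":{"plan":{"type":"array","items":{"type":"number"}},"jaw":{"type":"number"},"force":{"type":"number"}},"required":["plan"]}

```bash
mkdir -p pics
cat > h.py <<'E'
import numpy as np, cv2, pickle
from station import env
from scipy.spatial.transform import Rotation as R
def snap(tag):
    out={}
    for n in("scene","top"):
        c=env.camera(n); cv2.imwrite(f"pics/{tag}_{n}.png",c["image"]); out[n]=c
    pickle.dump(out,open(f"{tag}.pkl","wb")); return out
def load(tag): return pickle.load(open(f"{tag}.pkl","rb"))
def f(c): return c["image"].shape[0]/2/np.tan(np.radians(c["vfov"])/2)
def ray(c,u,v):
    d=np.array([(u-c["cx"])/f(c),(v-c["cy"])/f(c),1.]); return np.array(c["eye"]),np.array(c["rotation"])@d
def onplane(c,u,v,z):
    e,d=ray(c,u,v); return e+d*(z-e[2])/d[2]
def pt(c,u,v):
    e,d=ray(c,u,v); return e+d*c["depth"][int(v),int(u)]
def proj(c,p):
    q=np.array(c["rotation"]).T@(np.array(p)-np.array(c["eye"])); return q[:2]/q[2]*f(c)+[c["cx"],c["cy"]]
def cloud(c):
    v,u=np.mgrid[:384,:512]; d=np.stack([(u-c["cx"])/f(c),(v-c["cy"])/f(c),np.ones(u.shape)],-1)*c["depth"][...,None]
    return d@np.array(c["rotation"]).T+np.array(c["eye"])
E
python3 - <<'E'
from h import *
o=snap("a")
for n,c in o.items(): print(n,c["vfov"],c["cx"],c["cy"],c["eye"],np.round(c["rotation"],3).tolist())
print(env.observe())
E
```

```text
scene 42.76602255243078 251.6862725690969 192.2746772866035 [-0.69479966  0.63295836  0.79536127] [-1.239, 1.949, -1.178]
top 45.61964230577916 249.65515441190303 194.53886200803686 [0.4336905  0.01441077 1.67212989] [-2.161, 2.206, -0.073]
{'t': 0.1, 'joint_positions': array([ 1.1511979 ,  0.38375076,  0.04383215,  1.59940667, -0.01791373,
        1.16119163, -0.04993086]), 'qvel': array([-0.00051034, -0.00256193,  0.00018231, -0.00285111, -0.00019875,
        0.00108462,  0.00070993]), 'joint_efforts': array([ 2.44454910e-03, -4.34726822e+01,  1.02895930e+00, -2.50455379e+01,
        1.07628937e-02,  5.43047790e-03,  1.45770745e-06]), 'tcp_pos': array([ 0.20531614, -0.61582991,  0.23001906]), 'tool_rot': array([-3.09871889e+00, -5.03005062e-01,  7.63548602e-04]), 'force': array([-0.53985371, -0.90335603, -0.57110055]), 'torque': array([ 0.01899508, -0.06922541,  0.01724704]), 'gripper_width': 0.08542617144354277}
```

```bash
sed -i 's/np.array(c\["rotation"\])/R.from_rotvec(c["rotation"]).as_matrix()/g' h.py
python3 - <<'E'
from h import *
o=load("a")
for n in o: 
  cv2.imwrite(f"pics/a2_{n}.png",cv2.resize(o[n]["image"],(800,600),interpolation=cv2.INTER_CUBIC))
E
```

```text
(no output)
```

View pics/a2_scene.png

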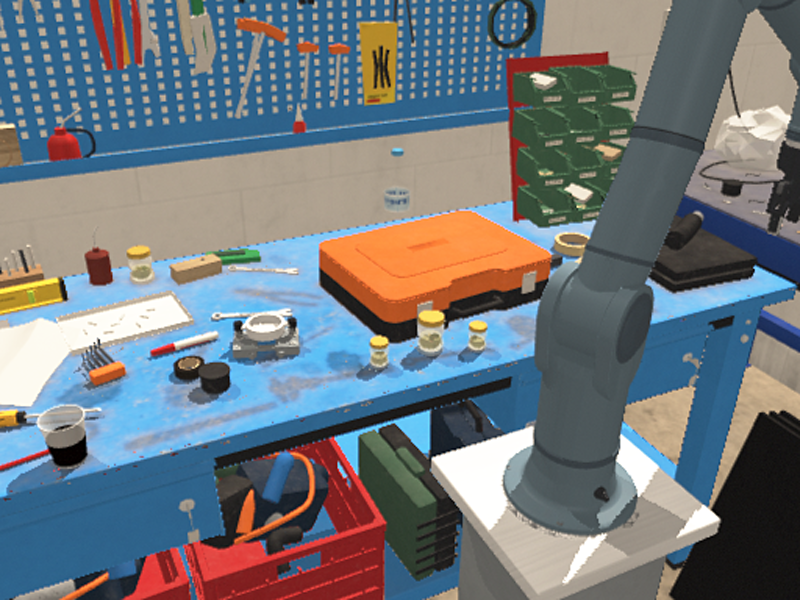

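View pics/a2_top.png

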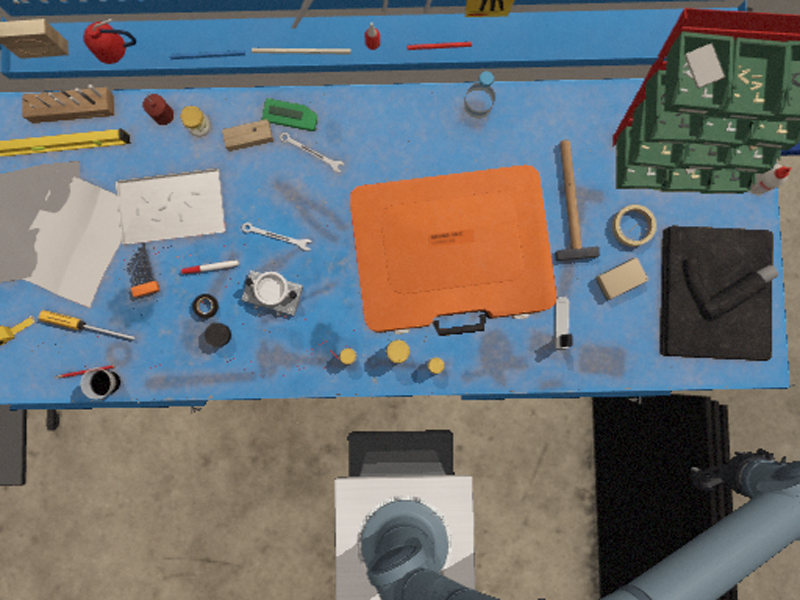

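The top view (800x600) shows jar candidates at (347,356), (398,351) and (435,366) in the front row, plus the look-alike at the back at (195,120). The middle one at (398,351) looks largest. The plate is at (562,322) and the cradle at (271,290). Next I'll look at close crops.

Run:
```python
from h import *
o=load("a"); t=o["top"]["image"]; s=o["scene"]["image"]
def crop(im,u0,v0,u1,v1,w,h): return cv2.resize(im[v0:v1,u0:u1],(w,h),interpolation=cv2.INTER_CUBIC)
a=np.hstack([crop(t,145,165,205,210,400,300),crop(t,335,180,395,225,400,300)])
b=np.hstack([crop(t,205,205,295,250,400,200),crop(s,220,185,320,235,400,200)])
cv2.imwrite("pics/crop1.png",np.vstack([a,b]))
cv2.imwrite("pics/crop2.png",crop(s,140,185,210,237,800,594))
for n,pts in {"fin":(361,218),"plnose":(360,192),"jar":(254,224),"jl":(222,227),"jr":(278,234),"back":(124,76)}.items(): print(n,pt(o["top"],*pts).round(3))
```

```text
fin [ 0.456 -0.371  0.062]
plnose [ 0.552 -0.383  0.012]
jar [0.443 0.006 0.083]
jl [0.435 0.12  0.047]
jr [ 0.406 -0.078  0.053]
back [0.981 0.46  0.074]
```

View pics/crop1.png

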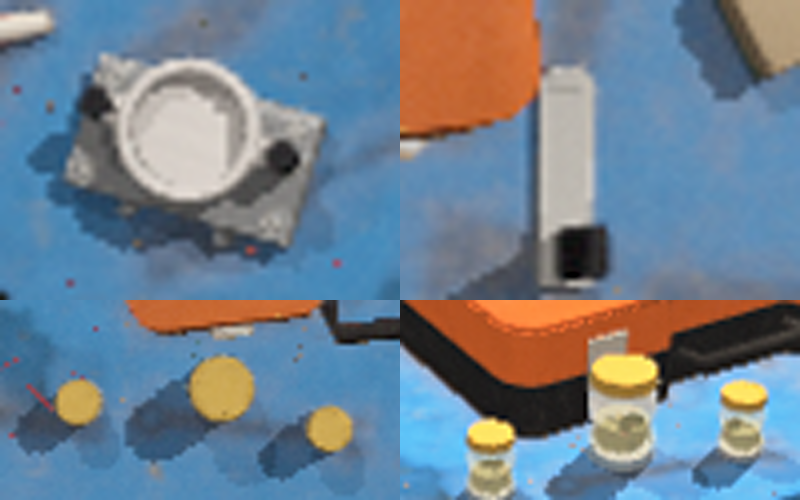

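View pics/crop2.png

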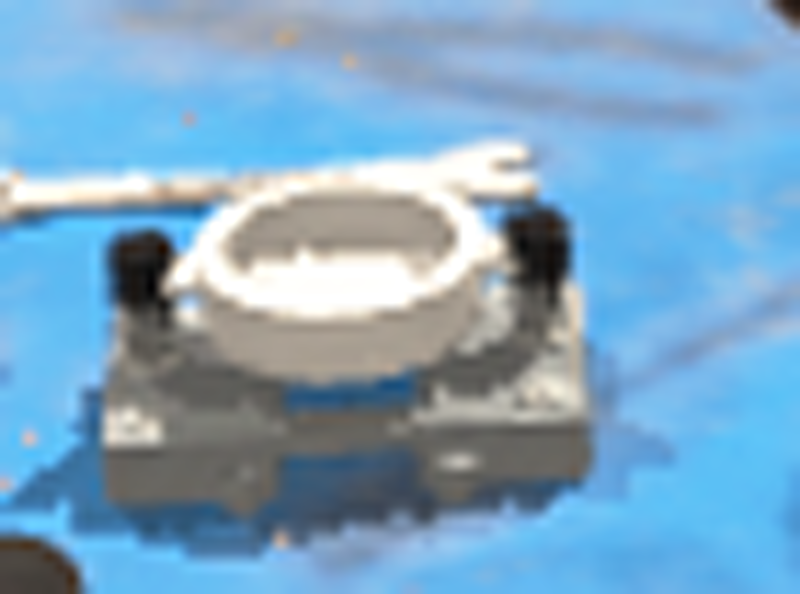

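Run:
```python
from h import *
o=load("a"); c=o["top"]; im=c["image"]; hsv=cv2.cvtColor(im,cv2.COLOR_BGR2HSV)
# lids
m=cv2.inRange(hsv,(15,100,80),(32,255,255)); 
n,l,st,ce=cv2.connectedComponentsWithStats(m)
for i in range(1,n):
    u,v=ce[i]
    if st[i,4]>30 and 200<u<300 and 205<v<250: 
        cs,_=cv2.findContours((l==i).astype(np.uint8),0,1); print("lid",ce[i],st[i],onplane(c,u,v,.075).round(4))
# black caps and fin
m=(hsv[...,2]<60).astype(np.uint8)
n,l,st,ce=cv2.connectedComponentsWithStats(m)
for i in range(1,n):
    u,v=ce[i]
    if 150<u<200 and 170<v<205 and st[i,4]>4: print("cap",ce[i],st[i],onplane(c,u,v,.055).round(4))
    if 350<u<372 and 210<v<228: print("fin",ce[i],st[i],onplane(c,u,v,.08).round(4))
# ring: bright
m=((hsv[...,2]>150)&(hsv[...,1]<60)).astype(np.uint8); m[:, :155]=0;m[:,190:]=0;m[:165]=0;m[205:]=0
# red/green plate
P=cloud(c)
z=P[...,2]
sel=(z>.046)&(z<.058); sel[:,:150]=0;sel[:,200:]=0;sel[:165]=0;sel[210:]=0
print("ring depth pts",sel.sum(),P[sel].mean(0), P[sel].min(0),P[sel].max(0))
for nm,(u0,v0,u1,v1) in {"fin":(350,210,370,226)}.items():
    q=P[v0:v1,u0:u1]; s=q[...,2]>.07; print(nm,s.sum(),q[s].mean(0) if s.any() else q[...,2].max())
m=((hsv[...,1]<40)&(hsv[...,2]>110)).astype(np.uint8); m[:,:350]=0;m[:,372:]=0;m[:188]=0;m[226:]=0
cs,_=cv2.findContours(m,0,1); k=max(cs,key=cv2.contourArea); r=cv2.minAreaRect(k); print(r)
np.set_printoptions(linewidth=200)
print(hsv[205:226,352:368,2])
```

```text
lid [254.41104294 224.5398773 ] [248 218  14  14 163] [0.441  0.0044 0.075 ]
lid [222.08974359 227.56410256] [218 223  10  10  78] [0.4328 0.1174 0.075 ]
lid [278.66666667 233.58974359] [274 229  10  10  78] [ 0.4078 -0.0794  0.075 ]
cap [158.6        180.06666667] [157 178   4   5  15] [0.6061 0.3422 0.055 ]
cap [187.125  188.3125] [185 186   5   5  16] [0.5745 0.2408 0.055 ]
fin [361.92307692 217.5       ] [359 214   7   8  52] [ 0.4578 -0.3701  0.08  ]
ring depth pts 150 [0.5909226  0.2931532  0.05130275] [0.55503752 0.23469498 0.04612287] [0.62747694 0.34900471 0.05761116]
fin 30 [ 0.45641145 -0.35042918  0.18328285]
((359.5, 205.0), (34.0, 7.0), 90.0)
[[178 181 136  98 194 190 187 187 189 189 189 200 185 183 184 182]
 [178 180 136  97 192 192 189 189 189 188 190 199 186 182 183 184]
 [179 177 131  96 190 190 188 189 190 192 189 199 186 183 184 183]
 [179 175 129  98 191 190 189 188 190 188 191 199 185 186 181 180]
 [177 176 131  97 192 191 188 190 187 191 193 199 182 183 180 181]
 [179 174 128  99 193 192 190 189 190 191 191 177 179 182 182 182]
 [176 175 125  99 192 192 189 191
[... 272 characters left out ...]
  19  23  36  51  54 134 173]
 [138 101  91  87 132 131  70  26  19  20  19  38  49  53 126 168]
 [134  97  87  88 127 132  72  25  14  23  20  34  47  47 119 164]
 [100  85  83  89 128 133  71  34  21  19  21  37  49  48 118 160]
 [ 85  89  82  90 128 132  72  26  17  15  26  38  49  39 115 158]
 [ 89  88  85  87 128 133  70  28  22  21  24  36  49  45 112 156]
 [ 88  88  88  89 129 132  91  34   1   7  55  64  50  82 147 162]
 [ 88  87  92  90 131 132 122 107 171 177 176 161 144 154 162 165]
 [ 90  91  90  90  75  74  73  75  76  77 119 126 141 156 166 142]
 [ 94 100  94  93 136 136 119 119 119 122 126 131 135 157 165 166]
 [103 101 147 150 146 142 143 129 124 123 125 130 135 156 165 169]]
```

Run:
```python
from h import *
o=load("a"); c=o["top"]; im=c["image"]; hsv=cv2.cvtColor(im,cv2.COLOR_BGR2HSV)
S=hsv[...,1].astype(float)
np.set_printoptions(linewidth=200)
print(S[188:226:2,352:370].astype(int))
L=[];Rr=[]
for v in range(196,211):
    r=S[v]; th=(r[359]+r[367])/2
    j=next(j for j in range(360,370) if r[j]>th); Rr.append((j-1+(th-r[j-1])/(r[j]-r[j-1]),v))
    th=(r[359]+r[353])/2
    j=next(j for j in range(358,350,-1) if r[j]>th); L.append((j+1-(th-r[j+1])/(r[j]-r[j+1]),v))
for E in(L,Rr):
    w=np.array([onplane(c,u,v,.008) for u,v in E]); p=np.polyfit(w[:,0],w[:,1],1); print("edge yaw deg",np.degrees(np.arctan(p[0])),"y at .457",np.polyval(p,.457), E[0],E[-1])
for u in(363,364,364.5,365.5,366): print("fintop",u,onplane(c,u,217.5,.08))
print("nose",onplane(c,359.5,190,.006))
# scene view
s=o["scene"]
for nm,p in {"fin":(.457,-.37,.08),"cr":(.5903,.2915,.052),"mouth":(.548,.305,.004),"jar":(.441,.0044,.075),"capL":(.606,.342,.055),"capR":(.5745,.2408,.055)}.items(): print(nm,proj(s,p).round(1))
# ring ellipse top
m=((hsv[...,2]>150)&(hsv[...,1]<60)).astype(np.uint8);m[:,:150]=0;m[:,200:]=0;m[:165]=0;m[206:]=0
cv2.imwrite("pics/ringmask.png",cv2.resize(m[165:206,150:200]*255,(800,656),interpolation=0)[:600])
```

```text
[[192 189 189 189  35  28  43  59  61  45  47  59  84  93  99 106 119 120]
 [191 189 187 189  78  16   8   4   3  16   5  72 100 103 106 108 112 121]
 [188 188 188 187  33  17  15  17  17  18  19  17  76 118 119 119 115 111]
 [187 184 193  99  18  18  16  18  16  15  19  17  59 101 114 117 120 125]
 [189  45 104  73  12  16  14  16  16  18  16  19  64 103 107 109 110 111]
 [108 119 127  78  15  16  15  16  16  16  18  17  80 118 109 109 117 120]
 [102 118 129  84  15  16  18  16  16  15  17  17  76 124 118 118 120 121]
 [119 125 133  79  13  16  19  15  14  16  18  17  84 130 120 123 128 125]
 [118 117 127  49  15  15  16  19  16  18  16   6  78 120 119 122 122 126]
 [115 108 116  39  15  15  18  18  15  16  16   8  82 137 132 125 130 129]
 [103 106 119  31  15  16  18  18  17  15  16   8  80 129 130 125 120 121]
 [107  97  98  26  13  17  16  16  17  19  16   3  93 122 122 126 125 119]
 [ 97  89  89  25  15  16  16  15  16  18  16   3  86 120 127 126 124 128]
 [ 64  66  62   6  17  18  15  23  14  19  24  22  22  30 114 109 114 118]
 [ 39  43  50  12  15  18  22  49  67  51  67  40 
[... 302 characters left out ...]
1  81  82  80  88  87]]
edge yaw deg -5.987431538122776 y at .457 -0.3583023753766403 (np.float64(355.6967213114754), 196) (np.float64(354.5763888888889), 210)
edge yaw deg -2.279244418552911 y at .457 -0.3943159335553882 (np.float64(363.96666666666664), 196) (np.float64(363.75555555555553), 210)
fintop 363 [ 0.45777182 -0.37386748  0.08      ]
fintop 364 [ 0.45770097 -0.37734323  0.08      ]
fintop 364.5 [ 0.45766555 -0.37908108  0.08      ]
fintop 365.5 [ 0.4575947  -0.38255673  0.08      ]
fintop 366 [ 0.45755928 -0.38429454  0.08      ]
nose [ 0.55956843 -0.3829191   0.006     ]
fin [372.8 175.1]
cr [169.9 204.9]
mouth [170.8 225.9]
jar [275.8 201.1]
capL [152.2 205.1]
capR [187.3 203. ]
```

Run:
```python
from h import *
o=load("a"); s=o["scene"]; c=o["top"]
g=cv2.cvtColor(c["image"],cv2.COLOR_BGR2GRAY)
def grid(im,u0,v0,u1,v1,k):
    x=cv2.resize(im[v0:v1,u0:u1],None,fx=k,fy=k,interpolation=cv2.INTER_CUBIC)
    for u in range(u0,u1,5): cv2.putText(x,str(u),((u-u0)*k,10),0,.35,(0,0,255),1); cv2.line(x,((u-u0)*k,12),((u-u0)*k,18),(0,0,255),1)
    for v in range(v0,v1,5): cv2.putText(x,str(v),(0,(v-v0)*k+4),0,.35,(0,0,255),1)
    return x
cv2.imwrite("pics/g1.png",grid(c["image"],150,165,200,202,16))
P=cloud(s); 
sel=(P[...,2]>.044)&(P[...,2]<.06)&(abs(P[...,0]-.59)<.08)&(abs(P[...,1]-.29)<.09)
print(sel.sum(),P[sel].mean(0))
Q=P[(abs(P[...,2]-.02)<.003)&(abs(P[...,0]-.59)<.1)&(abs(P[...,1]-.29)<.1)]; print(len(Q),Q.min(0),Q.max(0))
```

```text
198 [0.58540094 0.29614216 0.04860861]
199 [0.52825075 0.22897376 0.01702859] [0.62491351 0.36601465 0.02270282]
```

View pics/g1.png

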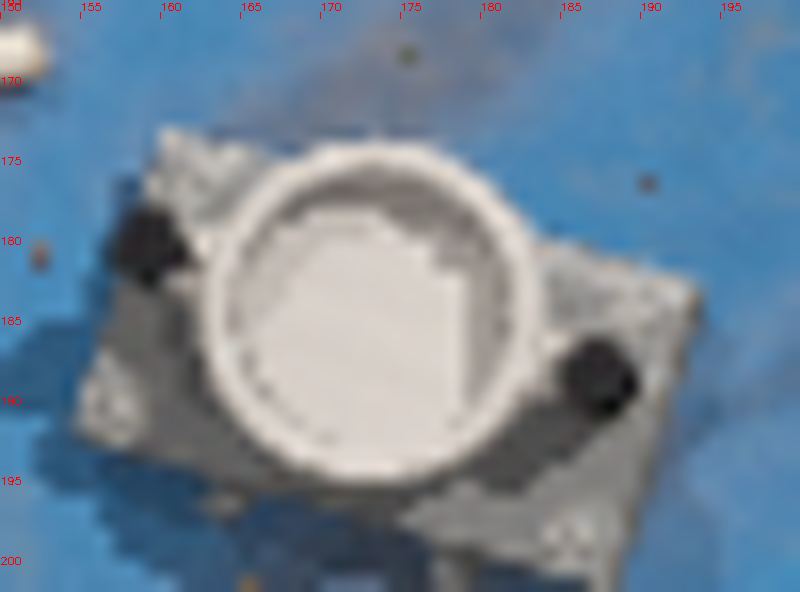

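Run:
```python
from h import *
o=load("a"); c=o["top"]; s=o["scene"]
print("ringc",onplane(c,172.95,184.0,.052))
C=[onplane(c,*p,.02)[:2] for p in((159.5,172.6),(193.25,182.6),(187.3,201.4),(154.2,191.4))]
for i in range(4):
    d=C[(i+1)%4]-C[i]; print(np.linalg.norm(d),np.degrees(np.arctan2(d[1],d[0])))
m=np.mean(C,0); print("base mid",m)
for a in(-16,-17,-18): print(a, m+.008*np.array([np.cos(np.radians(a)),np.sin(np.radians(a))]))
V=cv2.cvtColor(c["image"],cv2.COLOR_BGR2GRAY).astype(float)
L=[]
for v in range(192,213):
    r=V[v]; th=(r[359]+r[355])/2
    j=next(j for j in range(358,350,-1) if r[j]<th); L.append((j+(th-r[j])/(r[j+1]-r[j]),v))
w=np.array([onplane(c,u,v,.008) for u,v in L]); p=np.polyfit(w[:,0],w[:,1],1); print("edge yaw deg",np.degrees(np.arctan(p[0])),"y at .457",np.polyval(p,.457),L[0],L[-1])
# vertical profile of plate
print(V[185:195,357:363].astype(int)); print(V[218:228,356:359].astype(int))
def grid(im,u0,v0,u1,v1,k):
    x=cv2.resize(im[v0:v1,u0:u1],None,fx=k,fy=k,interpolation=cv2.INTER_CUBIC)
    for u in range(u0,u1,5): cv2.putText(x,str(u),((u-u0)*k,10),0,.35,(0,0,255),1)
    for v in range(v0,v1,5): cv2.putText(x,str(v),(0,(v-v0)*k+4),0,.35,(0,0,255),1)
    return x
a=grid(c["image"],345,183,377,228,13)
cv2.imwrite("pics/g2.png",a)
P=cloud(s); Z=P[...,2]
sel=(Z>.03)&(Z<.09)&(abs(P[...,0]-.457)<.04)&(abs(P[...,1]+.375)<.04); print(sel.sum(), P[sel].mean(0) if sel.any() else 0)
```

```text
ringc [0.59125825 0.29166718 0.052     ]
0.12867160367438385 -107.70762365643601
0.07160439748237325 161.78931023789502
0.1260413399188974 72.04730398670694
0.07109073544891377 -16.09330677424477
base mid [0.58344179 0.29505016]
-16 [0.59113188 0.29284507]
-17 [0.59109223 0.29271119]
-18 [0.59105024 0.29257803]
edge yaw deg -2.051079809568052 y at .457 -0.36408874108723094 (np.float64(355.48979591836735), 192) (np.float64(355.52659574468083), 212)
[[127 122 115 115 118 119]
 [130 122 117 116 117 117]
 [128 121 120 116 117 122]
 [128 122 121 116 121 123]
 [120 120 121 118 124 140]
 [142 191 174 170 182 160]
 [164 178 180 179 182 185]
 [174 177 180 181 181 186]
 [167 164 162 163 163 180]
 [184 182 183 183 180 183]]
[[124 130  69]
 [126 129  70]
 [125 131  69]
 [125 129  89]
 [128 129 118]
 [ 66  69  69]
 [122 128 113]
 [127 131 133]
 [129 130 129]
 [127 130 130]]
0 0
```

View pics/g2.png

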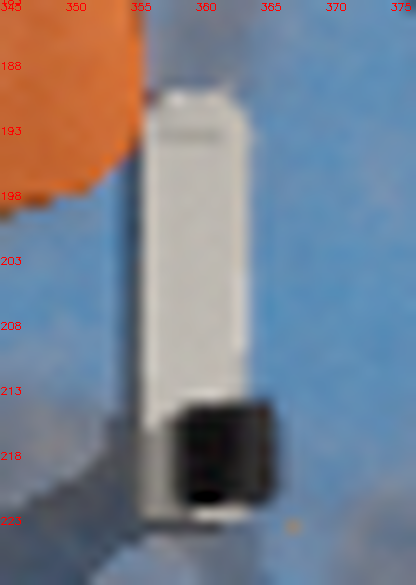

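```bash
cat >> h.py <<'E'
def psi_of(rv):
    x=R.from_rotvec(rv).as_matrix()[:,0]; return np.degrees(np.arctan2(x[1],x[0]))
def go(x,y,z,psi):
    s=env.observe(); Rm=R.from_rotvec(s["tool_rot"]); T=R.from_euler("z",psi,degrees=True)*R.from_euler("x",180,degrees=True)
    print("t",round(s["t"],2),"tcp",s["tcp_pos"].round(4),"psi",round(psi_of(s["tool_rot"]),2),"F",s["force"].round(1),"w",round(s["gripper_width"],4),"q",s["joint_positions"].round(2))
    print("shift",(Rm.inv().apply(np.array([x,y,z])-s["tcp_pos"])).round(4),"turn",(Rm.inv()*T).as_rotvec().round(4))
E
python3 - <<'E'
from h import *
c=load("a")["top"]
for n,(u,v,z) in {"cap":(139,214,.036),"tape":(131,196,.019),"casefront":(255,211,.1),"caseR":(355,197,.1),"handle":(294,213,.05)}.items(): print(n,onplane(c,u,v,z).round(3))
go(.458,-.379,.16,177.9)
E
```

```text
cap [0.487 0.417 0.036]
tape [0.554 0.45  0.019]
casefront [0.487 0.002 0.1  ]
caseR [ 0.529 -0.344  0.1  ]
handle [ 0.479 -0.137  0.05 ]
t 0.1 tcp [ 0.2053 -0.6158  0.23  ] psi 18.44 F [-0.5 -0.9 -0.6] w 0.0854 q [ 1.15  0.38  0.04  1.6  -0.02  1.16 -0.05]
shift [ 0.3146 -0.1446  0.0703] turn [-7.0000e-04 -3.3000e-03 -2.7831e+00]
```

>>> send_rows(plan=[0.04,-0.015,0,0,0,-0.14,0.08,-0.03,0,0,0,-0.28,0.12,-0.05,0,0,0,-0.42,0.16,-0.07,0,0,0,-0.56,0.2,-0.09,0,0,0,-0.7], jaw=0.6)

```text
t: 0.6
tcp_pos: [0.3676, -0.4663, 0.2307]
tool_rot: [-2.735, -1.543, 0.0]
force: [0.0, -0.3, -0.5]
gripper_width: 0.0514
```

```bash
python3 -c "
from h import *
go(.458,-.379,.16,177.9)"
```

```text
t 0.6 tcp [ 0.3676 -0.4663  0.2307] psi 58.87 F [ 0.  -0.3 -0.5] w 0.0514 q [ 0.97  0.29 -0.17  1.73  0.05  1.13  0.25]
shift [0.1214 0.0323 0.0707] turn [-3.0000e-04 -1.1000e-03 -2.0775e+00]
```

>>> send_rows(plan=[0.03,0.01,0,0,0,-0.14,0.05,0.015,0,0,0,-0.28,0.08,0.02,0,0,0,-0.42,0.1,0.03,0,0,0,-0.56,0.12,0.03,0.02,0,0,-0.7])

```text
t: 1.1
tcp_pos: [0.4586, -0.3817, 0.2138]
tool_rot: [2.035, 2.384, 0.001]
force: [1.1, 0.1, -0.7]
gripper_width: 0.0511
```

>>> send_rows(plan=[0,0,0,0,0,-0.14,0,0,0,0,0,-0.28,0,0,0,0,0,-0.42,0,0,0,0,0,-0.56,0,0,0,0,0,-0.7])

```text
t: 1.6
tcp_pos: [0.4546, -0.381, 0.2105]
tool_rot: [-1.097, -2.942, -0.001]
force: [1.2, -0.6, -0.4]
gripper_width: 0.051
```

>>> send_rows(plan=[0,0,0,0,0,-0.14,0,0,0,0,0,-0.28,0,0,0,0,0,-0.42,0,0,0,0,0,-0.56,0,0,0,0,0,-0.65])

```text
t: 2.1
tcp_pos: [0.4545, -0.3811, 0.2105]
tool_rot: [-0.103, -3.139, -0.001]
force: [-0.4, -0.2, -0.2]
gripper_width: 0.0512
```

```bash
python3 -c "
from h import *
go(.458,-.379,.1,177.9)"
```

```text
t 2.1 tcp [ 0.4545 -0.3811  0.2105] psi 176.25 F [-0.4 -0.2 -0.2] w 0.0512 q [ 1.07  0.35 -0.53  1.74  0.19  1.11  1.98]
shift [-0.0035  0.0022  0.1105] turn [ 0.0009 -0.0012 -0.0287]
```

>>> send_rows(plan=[-0.003,0.002,0.04,0,0,-0.028,-0.003,0.002,0.08,0,0,-0.028,-0.003,0.002,0.11,0,0,-0.028,-0.003,0.002,0.11,0,0,-0.028])

```text
t: 2.5
tcp_pos: [0.4537, -0.3766, 0.0957]
tool_rot: [-0.065, -3.131, -0.012]
force: [-0.9, -0.1, 0.8]
gripper_width: 0.0509
```

```bash
python3 -c "
from h import *
go(.458,-.379,.045,177.9)
c=snap('b')
x=c['top']['image'][170:240,320:400]; y=c['scene']['image'][130:200,340:420]
cv2.imwrite('pics/b.png',np.hstack([cv2.resize(x,(400,350)),cv2.resize(y,(400,350))]))"
```

```text
t 2.5 tcp [ 0.4537 -0.3766  0.0957] psi 177.61 F [-0.9 -0.1  0.8] w 0.0509 q [ 1.03  0.48 -0.5   1.82  0.28  0.92  1.93]
shift [-0.0049 -0.0026  0.0506] turn [ 0.0073 -0.0097 -0.005 ]
```

View pics/b.png

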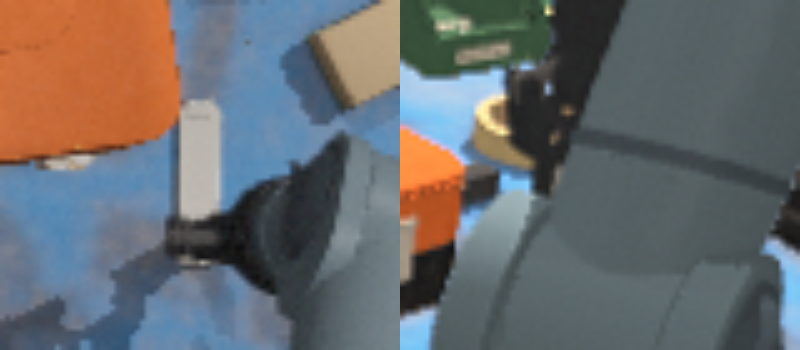

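The left half of the picture shows the gripper straddling the fin, with the plate running out from it at about (200,160). I'll descend.

>>> send_rows(plan=[-0.004,-0.002,0.03,0.007,-0.01,-0.005,-0.004,-0.002,0.05,0.007,-0.01,-0.005,-0.004,-0.002,0.05,0.007,-0.01,-0.005])

```text
t: 2.9
tcp_pos: [0.4615, -0.3814, 0.0509]
tool_rot: [0.058, 3.133, -0.01]
force: [0.1, 0.0, 0.3]
gripper_width: 0.0515
```

```bash
python3 -c "
from h import *
go(.458,-.379,.045,177.9)"
```

```text
t 2.9 tcp [ 0.4615 -0.3814  0.0509] psi 177.88 F [0.1 0.  0.3] w 0.0515 q [ 1.01  0.55 -0.47  1.84  0.33  0.82  1.9 ]
shift [0.0036 0.0023 0.0059] turn [-0.0061  0.0084 -0.0003]
```

>>> send_rows(plan=[0.002,0.002,0.002,-0.006,0.008,0,0.002,0.002,0.002,-0.006,0.008,0])

```text
t: 3.1
tcp_pos: [0.4617, -0.3805, 0.0514]
tool_rot: [0.058, 3.136, -0.005]
force: [0.4, -0.1, 0.5]
gripper_width: 0.0512
```

>>> send_rows(plan=[0,0,0,0,0,0,0,0,0,0,0,0,0,0,0,0,0,0,0,0,0,0,0,0,0,0,0,0,0,0], jaw=0, force=60)

```text
t: 3.6
tcp_pos: [0.4606, -0.3797, 0.0499]
tool_rot: [0.057, 3.139, -0.002]
force: [-0.7, 0.6, 3.8]
gripper_width: 0.0113
```

```bash
python3 -c "
from h import *
go(.458,-.379,.195,177.9)"
```

```text
t 3.6 tcp [ 0.4606 -0.3797  0.0499] psi 177.9 F [-0.7  0.6  3.8] w 0.0113 q [ 1.    0.55 -0.47  1.83  0.33  0.83  1.9 ]
shift [ 0.0022  0.0004 -0.1451] turn [-0.0015  0.0025  0.    ]
```

>>> send_rows(plan=[0,0,-0.03,0,0,0,0,0,-0.07,0,0,0,0,0,-0.11,0,0,0,0,0,-0.15,0,0,0,0,0,-0.15,0,0,0])

```text
t: 4.1
tcp_pos: [0.4638, -0.3818, 0.2058]
tool_rot: [0.058, 3.129, -0.014]
force: [1.5, -0.6, -1.1]
gripper_width: 0.011
```

```bash
python3 -c "
from h import *
go(.427,.343,.200,162.6)
c=snap('c')
x=c['top']['image'][170:240,320:400]; y=c['scene']['image'][100:200,340:455]
cv2.imwrite('pics/c.png',np.hstack([cv2.resize(x,(400,350)),cv2.resize(y,(400,350))]))"
```

```text
t 4.1 tcp [ 0.4638 -0.3818  0.2058] psi 177.89 F [ 1.5 -0.6 -1.1] w 0.011 q [ 1.07  0.36 -0.54  1.73  0.21  1.09  1.99]
shift [ 0.0635  0.723  -0.0013] turn [-0.0071  0.013   0.2668]
```

View pics/c.png

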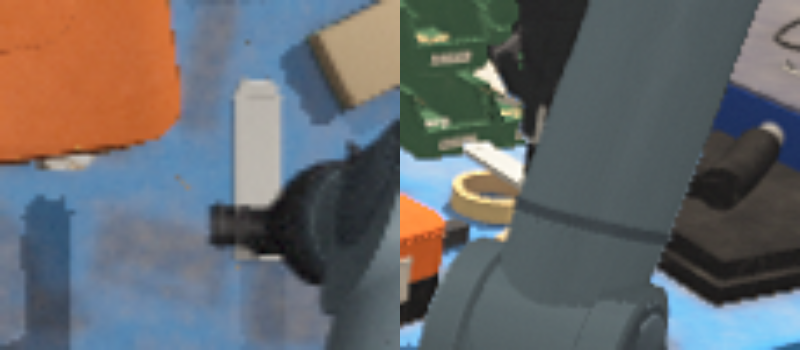

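>>> send_rows(plan=[0.003,0.04,0,0,0,0.02,0.006,0.08,0,0,0,0.04,0.01,0.12,0,0,0,0.06,0.015,0.16,0,0,0,0.08,0.02,0.2,0,0,0,0.1])

```text
t: 4.7
tcp_pos: [0.4447, -0.1767, 0.1963]
tool_rot: [-0.216, -3.131, -0.002]
force: [0.3, 0.0, -1.1]
gripper_width: 0.011
```

```bash
python3 -c "
from h import *
go(.427,.343,.200,162.6)"
```

```text
t 4.7 tcp [ 0.4447 -0.1767  0.1963] psi 172.1 F [ 0.3  0.  -1.1] w 0.011 q [ 0.91  0.15 -0.66  2.01  0.11  1.02  1.64]
shift [ 0.089   0.5123 -0.0029] turn [ 0.0008 -0.0032  0.1658]
```

>>> send_rows(plan=[0.003,0.04,0,0,0,0.02,0.01,0.08,0,0,0,0.04,0.016,0.12,0,0,0,0.06,0.022,0.16,0,0,0,0.08,0.03,0.2,0,0,0,0.1])

```text
t: 5.2
tcp_pos: [0.4425, 0.0245, 0.1965]
tool_rot: [-0.373, -3.117, 0.002]
force: [0.1, -0.5, -2.2]
gripper_width: 0.0111
```

```bash
python3 -c "
from h import *
go(.427,.343,.200,162.6)"
```

```text
t 5.2 tcp [0.4425 0.0245 0.1965] psi 166.36 F [ 0.1 -0.5 -2.2] w 0.0111 q [ 0.67  0.08 -0.84  2.07  0.07  1.01  1.13]
shift [ 0.0902  0.3058 -0.0037] turn [-0.0014 -0.0021  0.0656]
```

>>> send_rows(plan=[0.01,0.04,0,0,0,0.02,0.022,0.08,0,0,0,0.04,0.035,0.12,0,0,0,0.065,0.047,0.16,0,0,0,0.065,0.06,0.2,0,0,0,0.065])

```text
t: 5.7
tcp_pos: [0.4315, 0.232, 0.1961]
tool_rot: [-0.473, -3.104, 0.005]
force: [1.5, -0.3, -1.2]
gripper_width: 0.011
```

```bash
python3 -c "
from h import *
go(.427,.343,.200,162.6)"
```

```text
t 5.7 tcp [0.4315 0.232  0.1961] psi 162.68 F [ 1.5 -0.3 -1.2] w 0.011 q [ 0.31  0.24 -0.97  1.97  0.23  1.05  0.5 ]
shift [ 0.0374  0.1046 -0.0042] turn [-0.0034 -0.0012  0.0013]
```

>>> send_rows(plan=[0.014,0.04,0,0,0,0,0.028,0.08,0,0,0,0,0.037,0.105,0,0,0,0,0.037,0.105,0,0,0,0,0.037,0.105,0,0,0,0])

```text
t: 6.2
tcp_pos: [0.4275, 0.3424, 0.196]
tool_rot: [-0.469, -3.105, 0.006]
force: [0.2, -1.2, -2.3]
gripper_width: 0.0109
```

```bash
python3 -c "
from h import *
go(.427,.343,.055,162.6)
c=snap('d')
x=c['top']['image'][160:240,120:210]; y=c['scene']['image'][100:300,90:290]
cv2.imwrite('pics/d.png',np.hstack([cv2.resize(x,(450,400)),cv2.resize(y,(350,400))]))"
```

```text
t 6.2 tcp [0.4275 0.3424 0.196 ] psi 162.83 F [ 0.2 -1.2 -2.3] w 0.0109 q [ 0.05  0.38 -0.96  1.84  0.35  1.1   0.24]
shift [0.0005 0.001  0.141 ] turn [-0.0041 -0.0012  0.0041]
```

View pics/d.png

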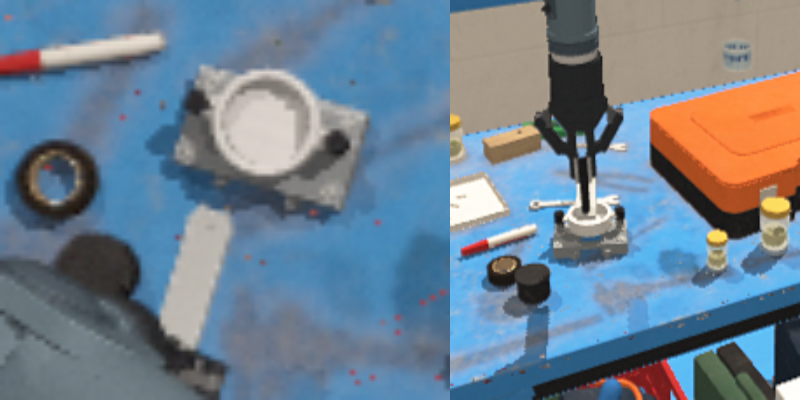

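>>> send_rows(plan=[0,0.001,0.04,0,0,0.004,0,0.001,0.08,-0.004,0,0.004,0,0.001,0.12,-0.004,0,0.004,0,0.001,0.132,-0.004,0,0.004,0,0.001,0.132,-0.004,0,0.004])

```text
t: 6.8
tcp_pos: [0.4289, 0.3409, 0.0643]
tool_rot: [-0.481, -3.104, 0.002]
force: [0.5, 0.3, -1.9]
gripper_width: 0.0109
```

```bash
python3 -c "
from h import *
go(.427,.343,.050,162.6)
c=snap('e')
x=c['top']['image'][160:240,120:210]; y=c['scene']['image'][180:280,110:210]
cv2.imwrite('pics/e.png',np.hstack([cv2.resize(x,(450,400),interpolation=2),cv2.resize(y,(350,400))]))"
```

```text
t 6.8 tcp [0.4289 0.3409 0.0643] psi 162.37 F [ 0.5  0.3 -1.9] w 0.0109 q [-0.06  0.56 -0.83  1.93  0.53  0.88  0.1 ]
shift [0.0024 0.0014 0.0143] turn [-0.0015 -0.0005 -0.004 ]
```

View pics/e.png

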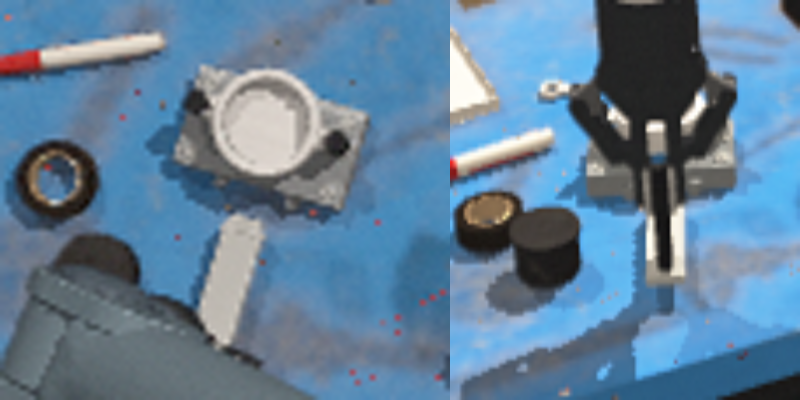

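Run:
```python
from h import *
c=load("e")["top"]; hsv=cv2.cvtColor(c["image"],cv2.COLOR_BGR2HSV); S=hsv[...,1].astype(float); V=hsv[...,2]
m=((hsv[...,1]<45)&(V>140)).astype(np.uint8); m[:202]=0; m[232:]=0;m[:,158:]=0
m=m.copy(); m[:, :155]=m[:, :155]
n,l,st,ce=cv2.connectedComponentsWithStats(((hsv[...,1]<45)&(V>140)).astype(np.uint8)[203:232,155:178])
print(st,ce)
L=[];Rr=[]
for v in range(206,225):
    row=S[v]
    # plate approx center col from mask
    idx=[u for u in range(155,178) if row[u]<45 and V[v,u]>140]
    if len(idx)<5: continue
    a,b=idx[0],idx[-1]
    tl=45; lu=a-1+(row[a-1]-tl)/(row[a-1]-row[a]); ru=b+(tl-row[b])/(row[b+1]-row[b])
    L.append((lu,v));Rr.append((ru,v))
for z in(.022,):
  for E in(L,Rr):
    w=np.array([onplane(c,u,v,z) for u,v in E]); a=np.radians(-17.4)
    d=w[:,:2]-[.591,.292]; X=d@[np.cos(a),np.sin(a)];Y=d@[-np.sin(a),np.cos(a)]
    p=np.polyfit(X,Y,1); print("slope deg",np.degrees(np.arctan(p[0])),"lateral",Y.round(4), X[[0,-1]])
```

```text
[[  0   0  23  29 463]
 [  5   0  13  27 204]] [[11.15334773 14.96976242]
 [10.65196078 11.79901961]]
slope deg 9.031792117069497 lateral [ 0.0144  0.0135  0.0128  0.0145  0.0135  0.0126  0.0147  0.0137  0.013
  0.0151  0.0141  0.0132  0.0194  0.0144  0.0132  0.0129  0.0243 -0.0046
 -0.0472] [-0.0842687  -0.13404357]
slope deg -24.87222059878813 lateral [-0.0159 -0.0172 -0.0162 -0.0163 -0.0165 -0.0181 -0.0163 -0.0164 -0.0173
 -0.0172 -0.0164 -0.0173 -0.023  -0.0177 -0.0177  0.0843 -0.0333 -0.0186
 -0.019 ] [-0.0754351 -0.1422676]
```

>>> send_rows(plan=[0.001,0.0015,0.005,0,0,-0.004,0.001,0.0015,0.012,0,0,-0.004,0.001,0.0015,0.0145,0,0,-0.004,0.001,0.0015,0.0145,0,0,-0.004])

```text
t: 7.3
tcp_pos: [0.4292, 0.3455, 0.0517]
tool_rot: [0.472, 3.104, 0.004]
force: [-0.4, -0.6, -1.3]
gripper_width: 0.0107
```

```bash
python3 -c "
from h import *
go(.427,.343,.050,162.6)
go(.511,.3165,.050,162.6)"
```

```text
t 7.3 tcp [0.4292 0.3455 0.0517] psi 162.71 F [-0.4 -0.6 -1.3] w 0.0107 q [-0.08  0.58 -0.82  1.93  0.55  0.86  0.08]
shift [ 0.0014 -0.003   0.0017] turn [0.0029 0.002  0.002 ]
t 7.3 tcp [0.4292 0.3455 0.0517] psi 162.71 F [-0.4 -0.6 -1.3] w 0.0107 q [-0.08  0.58 -0.82  1.93  0.55  0.86  0.08]
shift [-0.0867 -0.0034  0.0019] turn [0.0029 0.002  0.002 ]
```

>>> send_rows(plan=[0,-0.0015,0.001,0.002,0,0.001,0,-0.0015,0.001,0.002,0,0.001])

```text
t: 7.5
tcp_pos: [0.4289, 0.3441, 0.0509]
tool_rot: [0.473, 3.103, 0.001]
force: [-0.1, 0.6, -1.9]
gripper_width: 0.011
```

```bash
python3 -c "
from h import *
go(.427,.343,.050,162.6)
c=snap('e2')
go(.511,.3165,.050,162.6)
c=c['top']; hsv=cv2.cvtColor(c['image'],cv2.COLOR_BGR2HSV); S=hsv[...,1].astype(float); V=hsv[...,2]
for v in range(203,224,2):
    idx=[u for u in range(155,178) if S[v,u]<45 and V[v,u]>140]
    if len(idx)<5: continue
    a,b=idx[0],idx[-1]; r=S[v]
    E=[(a-1+(r[a-1]-45)/(r[a-1]-r[a]),v),(b+(45-r[b])/(r[b+1]-r[b]),v)]
    w=np.array([onplane(c,*e,.009)[:2] for e in E])-[.591,.292]; t=np.radians(-17.4)
    print(v,(w@[np.cos(t),np.sin(t)]).round(3),(w@[-np.sin(t),np.cos(t)]).round(4),(w@[-np.sin(t),np.cos(t)]).mean().round(4))
cv2.imwrite('pics/e2.png',cv2.resize(c['image'][165:235,130:210],(800,600)))
"
```

```text
t 7.5 tcp [0.4289 0.3441 0.0509] psi 162.65 F [-0.1  0.6 -1.9] w 0.011 q [-0.08  0.58 -0.82  1.94  0.56  0.86  0.08]
shift [ 0.0015 -0.0016  0.0009] turn [0.0012 0.0022 0.0009]
t 7.6 tcp [0.429  0.3443 0.051 ] psi 162.65 F [ 0.5 -0.5 -1.6] w 0.0112 q [-0.08  0.58 -0.82  1.94  0.56  0.86  0.08]
shift [-0.0866 -0.002   0.0012] turn [0.0016 0.0023 0.0009]
205 [-0.08  -0.072] [ 0.0153 -0.0137] 0.0008
207 [-0.088 -0.079] [ 0.0157 -0.0149] 0.0004
209 [-0.095 -0.086] [ 0.0138 -0.0166] -0.0014
211 [-0.103 -0.094] [ 0.015  -0.0153] -0.0002
213 [-0.11  -0.102] [ 0.013  -0.0151] -0.001
215 [-0.118 -0.109] [ 0.0143 -0.0163] -0.001
217 [-0.126 -0.116] [ 0.0152 -0.0169] -0.0008
219 [-0.133 -0.124] [ 0.0137 -0.0171] -0.0017
221 [-0.141 -0.13 ] [ 0.0147 -0.0203] -0.0028
223 [-0.14   nan] [-0.0126     nan] nan<string>:11: RuntimeWarning: divide by zero encountered in scalar divide
h.py:14: RuntimeWarning: invalid value encountered in divide
  e,d=ray(c,u,v); return e+d*(z-e[2])/d[2]
```

View pics/e2.png

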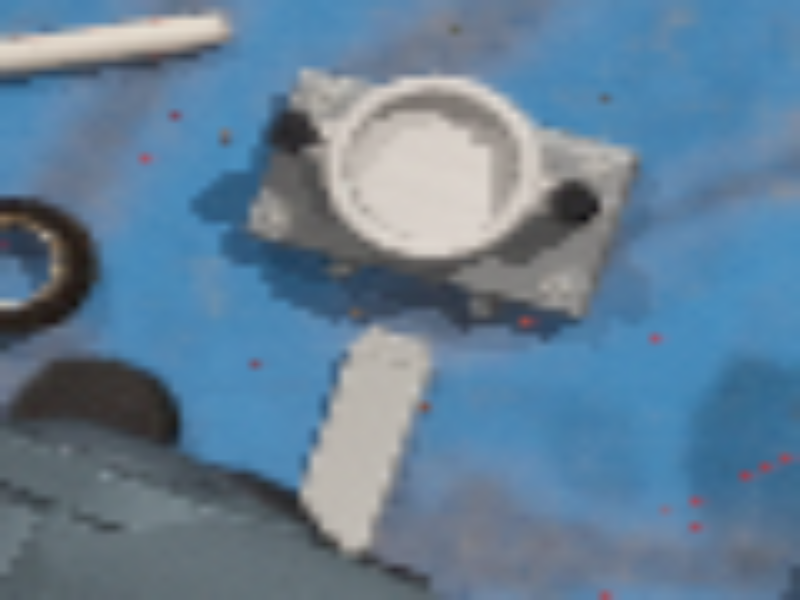

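>>> send_rows(plan=[-0.01,0,0.001,0,0,0,-0.02,0,0.001,0,0,0,-0.03,0,0.001,0,0,0,-0.04,0,0.001,0,0,0,-0.04,0,0.001,0,0,0])

```text
t: 8.1
tcp_pos: [0.4701, 0.3309, 0.0499]
tool_rot: [0.479, 3.101, 0.002]
force: [0.4, -0.5, 0.1]
gripper_width: 0.0109
```

```bash
python3 -c "
from h import *
c=snap('f1')['top']
go(.513,.3165,.050,162.6)
cv2.imwrite('pics/f1.png',cv2.resize(c['image'][165:235,130:210],(800,600)))
"
```

```text
t 8.2 tcp [0.4678 0.332  0.05  ] psi 162.58 F [ 0.  -0.2 -1.4] w 0.011 q [-0.04  0.61 -0.8   1.88  0.56  0.88  0.14]
shift [-0.0478 -0.0013  0.0001] turn [ 0.0017  0.0022 -0.0004]
```

View pics/f1.png

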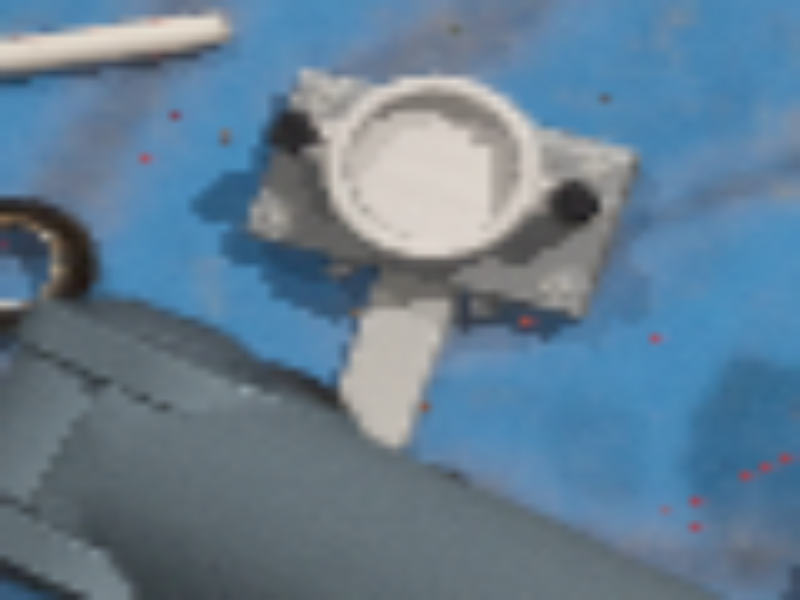

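The nose is in the slot mouth at about (410,290) and there is no contact force.

>>> send_rows(plan=[-0.008,-0.001,0,0,0,0,-0.016,-0.001,0,0,0,0,-0.024,-0.001,0,0,0,0,-0.032,-0.001,0,0,0,0,-0.036,-0.001,0,0,0,0])

```text
t: 8.7
tcp_pos: [0.5027, 0.3199, 0.05]
tool_rot: [0.476, 3.102, 0.002]
force: [0.5, 0.8, 0.3]
gripper_width: 0.0108
```

>>> send_rows(plan=[-0.003,0,0,0,0,0,-0.006,0,0,0,0,0,-0.009,0,0,0,0,0,-0.01,0,0,0,0,0,-0.01,0,0,0,0,0])

```text
t: 9.2
tcp_pos: [0.5109, 0.3176, 0.0501]
tool_rot: [0.474, 3.103, 0.002]
force: [-0.2, -0.4, -1.7]
gripper_width: 0.0109
```

```bash
python3 -c "
from h import *
go(.513,.3165,.050,162.6)
"
```

```text
t 9.2 tcp [0.5109 0.3176 0.0501] psi 162.64 F [-0.2 -0.4 -1.7] w 0.0109 q [-0.01  0.65 -0.78  1.81  0.57  0.91  0.22]
shift [-0.0023 -0.0004  0.0001] turn [0.0015 0.0023 0.0008]
```

>>> send_rows(plan=[-0.001,0,0,0,0,0,-0.002,0,0,0,0,0,-0.003,0,0,0,0,0,-0.004,0,0,0,0,0,-0.004,0,0,0,0,0])

```text
t: 9.7
tcp_pos: [0.5138, 0.3168, 0.0501]
tool_rot: [0.473, 3.105, 0.002]
force: [-1.4, 0.5, 0.1]
gripper_width: 0.0113
```

>>> send_rows(plan=[-0.001,0,0,0,0,0,-0.002,0,0,0,0,0,-0.002,0,0,0,0,0,-0.002,0,0,0,0,0])

```text
t: 10.1
tcp_pos: [0.514, 0.3169, 0.0502]
tool_rot: [-0.472, -3.105, -0.001]
force: [-5.1, -0.1, 2.5]
gripper_width: 0.0111
```

>>> send_rows(plan=[-0.001,0,0,0,0,0,-0.002,0,0,0,0,0,-0.003,0,0,0,0,0,-0.003,0,0,0,0,0])

```text
t: 10.5
tcp_pos: [0.5143, 0.3171, 0.0504]
tool_rot: [-0.47, -3.101, -0.0]
force: [-9.8, 0.6, 6.8]
gripper_width: 0.0113
```

>>> send_rows(plan=[-0.001,0,0,0,0,0,-0.002,0,0,0,0,0,-0.003,0,0,0,0,0,-0.003,0,0,0,0,0])

```text
t: 10.9
tcp_pos: [0.5146, 0.3172, 0.0507]
tool_rot: [-0.468, -3.098, 0.001]
force: [-14.2, 0.8, 10.7]
gripper_width: 0.0107
```

```bash
python3 -c "
from h import *
s=snap('g');c=s['top']
go(.513,.3165,.050,162.6)
cv2.imwrite('pics/g.png',np.hstack([cv2.resize(c['image'][165:235,130:210],(400,350)),cv2.resize(s['scene']['image'][180:250,130:210],(400,350))]))
"
```

```text
t 11.0 tcp [0.5146 0.3172 0.0507] psi 162.84 F [-13.8   0.6  10.5] w 0.011 q [-0.01  0.66 -0.78  1.8   0.57  0.93  0.23]
shift [ 0.0013 -0.0011  0.0007] turn [-0.0018 -0.0081  0.0042]
```

View pics/g.png

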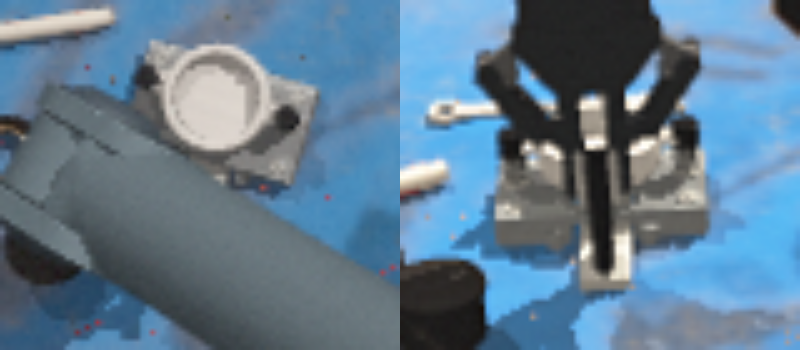

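>>> send_rows(plan=[0.003,0,0,0,0,0,0.006,0,0,0,0,0,0.007,0,0,0,0,0,0.007,0,0,0,0,0])

```text
t: 11.4
tcp_pos: [0.514, 0.3169, 0.0502]
tool_rot: [0.473, 3.106, 0.002]
force: [-6.3, 1.3, 2.8]
gripper_width: 0.0112
```

>>> send_rows(plan=[0,0,0,0,0,0,0,0,0,0,0,0,0,0,0,0,0,0], jaw=0.55)

```text
t: 11.7
tcp_pos: [0.5176, 0.3155, 0.0504]
tool_rot: [0.476, 3.1, 0.003]
force: [-0.5, 0.7, 0.5]
gripper_width: 0.0469
```

```bash
python3 -c "
from h import *
go(.513,.3165,.20,162.6)
"
```

```text
t 11.7 tcp [0.5176 0.3155 0.0504] psi 162.56 F [-0.5  0.7  0.5] w 0.0469 q [-0.01  0.66 -0.78  1.8   0.57  0.92  0.22]
shift [ 4.000e-03 -1.000e-04 -1.496e-01] turn [ 0.0025  0.0045 -0.0008]
```

Released. Going straight up, then to the jar.

>>> send_rows(plan=[0.002,0,-0.04,0,0,0,0.004,0,-0.08,0,0,0,0.004,0,-0.12,0,0,0,0.004,0,-0.15,0,0,0,0.004,0,-0.15,0,0,0])

```text
t: 12.2
tcp_pos: [0.5151, 0.3197, 0.2062]
tool_rot: [0.473, 3.094, 0.013]
force: [0.6, 0.6, -0.1]
gripper_width: 0.0472
```

```bash
python3 -c "
from h import *
go(.441,.0044,.18,197.5)
"
```

```text
t 12.2 tcp [0.5151 0.3197 0.2062] psi 162.59 F [ 0.6  0.6 -0.1] w 0.0472 q [ 0.09  0.47 -0.91  1.71  0.41  1.15  0.34]
shift [-0.0233 -0.3233  0.0232] turn [ 0.0066  0.0133 -0.6092]
```

>>> send_rows(plan=[-0.003,-0.04,0,0,0,-0.08,-0.006,-0.08,0,0,0,-0.16,-0.009,-0.12,0,0,0,-0.24,-0.012,-0.16,0,0,0,-0.32,-0.016,-0.2,0,0,0,-0.4], jaw=1)

```text
t: 12.7
tcp_pos: [0.4665, 0.1193, 0.199]
tool_rot: [-0.157, 3.135, 0.0]
force: [0.5, -0.6, 0.6]
gripper_width: 0.0857
```

```bash
python3 -c "
from h import *
s=snap('i');c=s['top']
go(.441,.0044,.18,197.5)
cv2.imwrite('pics/i.png',np.hstack([cv2.resize(c['image'][165:235,140:220],(400,350),interpolation=2),cv2.resize(s['scene']['image'][180:250,130:210],(400,350),interpolation=2)]))
"
```

```text
t 12.8 tcp [0.4665 0.1123 0.1979] psi -175.09 F [ 0.4 -0.6  0.2] w 0.0856 q [ 0.64  0.23 -1.05  1.99  0.24  1.05  1.14]
shift [ 0.0346 -0.1053  0.0185] turn [-0.0055 -0.0016 -0.2197]
```

View pics/i.png

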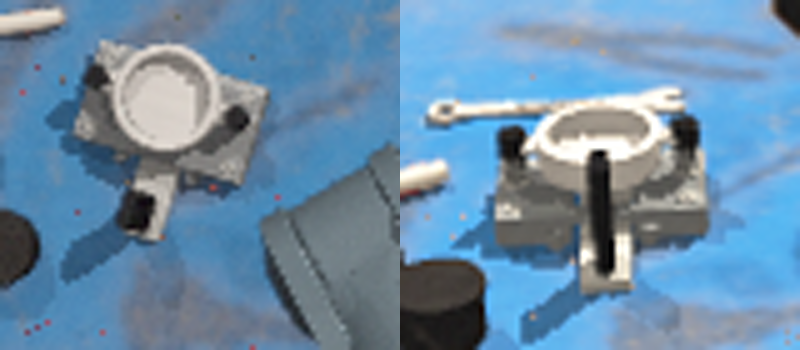

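Run:
```python
from h import *
c=load("i")["top"]; g=cv2.cvtColor(c["image"],cv2.COLOR_BGR2GRAY)
t=np.radians(-17.4)
def cr(p): d=p[:2]-np.array([.591,.292]); return np.round([d@[np.cos(t),np.sin(t)],d@[-np.sin(t),np.cos(t)]],4)
m=(g<65).astype(np.uint8); n,l,st,ce=cv2.connectedComponentsWithStats(m)
for i in range(1,n):
    if 160<ce[i][0]<178 and 200<ce[i][1]<216: print(ce[i],st[i],[cr(onplane(c,*ce[i],z)) for z in(.06,.08)])
# tail edge: sample along slot axis lines at y=+-8mm, z=.008
for y in(-9,-4,9):
    vals=[]
    for x in range(-120,-45,3):
        p=np.array([.591,.292])+x/1e3*np.array([np.cos(t),np.sin(t)])+y/1e3*np.array([-np.sin(t),np.cos(t)])
        u,v=proj(c,[*p,.008]); vals.append(int(cv2.getRectSubPix(cv2.cvtColor(c["image"],cv2.COLOR_BGR2HSV)[...,1],(1,1),(u,v))[0,0]))
    print(y,list(zip(range(-120,-45,3),vals)))
```

```text
[176.25 201.25] [176 200   2   3   4] [array([-0.0554, -0.0308]), array([-0.0555, -0.0343])]
[166.70833333 206.875     ] [163 203   8   8  48] [array([-0.0839, -0.0042]), array([-0.0837, -0.008 ])]
[168. 213.] [168 213   1   1   1] [array([-0.1033, -0.0149]), array([-0.1029, -0.0186])]
-9 [(-120, 83), (-117, 99), (-114, 114), (-111, 122), (-108, 134), (-105, 127), (-102, 73), (-99, 10), (-96, 17), (-93, 17), (-90, 16), (-87, 17), (-84, 19), (-81, 17), (-78, 17), (-75, 17), (-72, 16), (-69, 15), (-66, 15), (-63, 16), (-60, 17), (-57, 16), (-54, 16), (-51, 14), (-48, 17)]
-4 [(-120, 100), (-117, 106), (-114, 117), (-111, 128), (-108, 136), (-105, 141), (-102, 55), (-99, 15), (-96, 32), (-93, 54), (-90, 79), (-87, 58), (-84, 31), (-81, 25), (-78, 28), (-75, 26), (-72, 11), (-69, 11), (-66, 15), (-63, 16), (-60, 18), (-57, 18), (-54, 17), (-51, 16), (-48, 15)]
9 [(-120, 126), (-117, 132), (-114, 136), (-111, 138), (-108, 137), (-105, 138), (-102, 85), (-99, 34), (-96, 18), (-93, 16), (-90, 28), (-87, 16), (-84, 10), (-81, 14), (-78, 21), (-75, 21), (-72, 18), (-69, 18), (-66, 17), (-63, 18), (-60, 17), (-57, 15), (-54, 14), (-51, 13), (-48, 11)]
```

>>> send_rows(plan=[0.01,-0.03,0,0,0,-0.06,0.02,-0.06,0,0,0,-0.12,0.03,-0.09,0,0,0,-0.18,0.034,-0.105,0,-0.005,0,-0.22,0.034,-0.105,0.018,-0.005,0,-0.22])

```text
t: 13.3
tcp_pos: [0.4454, 0.0101, 0.1828]
tool_rot: [-0.485, 3.097, 0.002]
force: [0.7, -0.8, -0.1]
gripper_width: 0.0857
```

```bash
python3 -c "
from h import *
go(.441,.0044,.12,197.5)
"
```

```text
t 13.3 tcp [0.4454 0.0101 0.1828] psi -162.19 F [ 0.7 -0.8 -0.1] w 0.0857 q [ 0.91  0.15 -1.07  2.08  0.16  0.98  1.64]
shift [ 0.0063 -0.0041  0.0628] turn [0.0004 0.0068 0.0055]
```

>>> send_rows(plan=[0.003,-0.002,0.03,0,0.006,0.005,0.005,-0.003,0.06,0,0.006,0.005,0.005,-0.003,0.08,0,0.006,0.005,0.005,-0.003,0.08,0,0.006,0.005])

```text
t: 13.7
tcp_pos: [0.4369, 0.01, 0.0988]
tool_rot: [0.488, -3.094, -0.011]
force: [-0.4, 1.5, 0.5]
gripper_width: 0.0852
```

```bash
python3 -c "
from h import *
s=snap('j')
go(.441,.0044,.024,197.5)
cv2.imwrite('pics/j.png',np.hstack([cv2.resize(s['top']['image'][185:255,215:295],(400,350),interpolation=2),cv2.resize(s['scene']['image'][160:240,230:320],(400,350),interpolation=2)]))
"
```

```text
t 13.8 tcp [0.4398 0.0104 0.1016] psi -162.07 F [-0.1 -0.6  0.3] w 0.0854 q [ 0.79  0.31 -0.99  2.15  0.34  0.84  1.48]
shift [ 0.0005 -0.0065  0.0776] turn [ 0.0059 -0.0028  0.0074]
```

View pics/j.png

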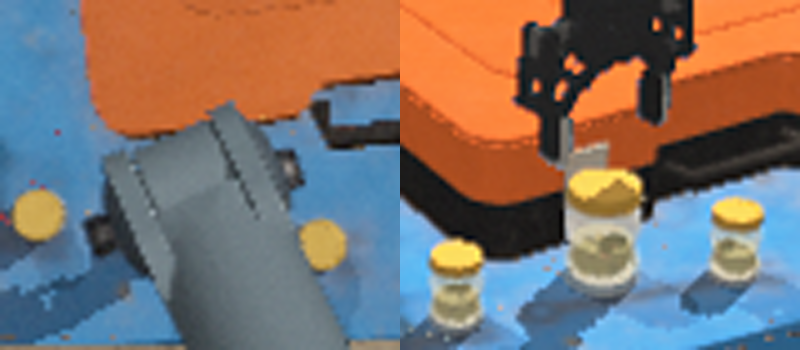

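```bash
python3 -c "
from h import *
o=load('a')
for n in o:
  c=o[n];P=cloud(c)
  s=(P[...,2]>.06)&(P[...,2]<.115)&(abs(P[...,1]-.0)<.06)&(P[...,0]<.6)&(P[...,0]>.47)
  print(n,s.sum(),np.percentile(P[s][:,0],[0,1,3,10]).round(3))
  h=cv2.cvtColor(c['image'],cv2.COLOR_BGR2HSV); m=cv2.inRange(h,(17,120,80),(32,255,255)); k,l,st,ce=cv2.connectedComponentsWithStats(m)
  for i in range(1,k):
    if st[i,4]>60 and abs(onplane(c,*ce[i],.075)[:2]-[.44,.0]).max()<.1: print(st[i],ce[i],onplane(c,*ce[i],.07).round(4))
go(.441,.0044,.1,183)
"
```

```text
scene 970 [0.472 0.479 0.482 0.486]
[268 199  17  10 146] [275.8630137  203.37671233] [0.4364 0.0065 0.07  ]
[301 205  11   8  61] [305.68852459 208.60655738] [ 0.3718 -0.0593  0.07  ]
top 1127 [0.481 0.485 0.489 0.499]
[248 218  14  14 160] [254.3   224.575] [0.4409 0.0048 0.07  ]
[274 229  10  10  76] [278.68421053 233.65789474] [ 0.4075 -0.0798  0.07  ]
t 13.8 tcp [0.4398 0.0104 0.1016] psi -162.07 F [-0.1 -0.6  0.3] w 0.0854 q [ 0.79  0.31 -0.99  2.15  0.34  0.84  1.48]
shift [ 0.0007 -0.0061  0.0016] turn [ 0.0055 -0.0036  0.2605]
```

>>> send_rows(plan=[0,-0.006,0,0.005,-0.004,0.13,0.001,-0.006,0,0.005,-0.004,0.26,0.001,-0.006,0.015,0.005,-0.004,0.26,0.001,-0.006,0.03,0.005,-0.004,0.26,0.001,-0.006,0.03,0.005,-0.004,0.26])

```text
t: 14.3
tcp_pos: [0.4405, 0.0039, 0.0718]
tool_rot: [-0.082, 3.14, -0.001]
force: [-0.2, -0.2, -0.4]
gripper_width: 0.0852
```

```bash
python3 -c "
from h import *
go(.440,.0050,.03,183)
"
```

```text
t 14.3 tcp [0.4405 0.0039 0.0718] psi -177.0 F [-0.2 -0.2 -0.4] w 0.0852 q [ 0.71  0.35 -0.89  2.18  0.39  0.78  1.19]
shift [0.0005 0.0011 0.0418] turn [-0.0005  0.0005 -0.0001]
```

>>> send_rows(plan=[0,0.001,0.015,0,0,0,0,0.001,0.03,0,0,0,0,0.001,0.041,0,0,0,0,0.001,0.041,0,0,0,0,0.001,0.041,0,0,0])

```text
t: 14.8
tcp_pos: [0.4411, 0.0051, 0.0313]
tool_rot: [-0.082, 3.139, -0.0]
force: [0.3, 0.2, 0.5]
gripper_width: 0.0851
```

```bash
python3 -c "
from h import *
s=snap('k')
go(.440,.0050,.03,183)
cv2.imwrite('pics/k.png',np.hstack([cv2.resize(s['top']['image'][185:255,215:295],(400,350),interpolation=2),cv2.resize(s['scene']['image'][160:240,230:320],(400,350),interpolation=2)]))
"
```

```text
t 14.9 tcp [0.4413 0.005  0.0315] psi -177.01 F [ 0.1  0.1 -0.5] w 0.0854 q [ 0.64  0.43 -0.82  2.19  0.49  0.7   1.1 ]
shift [0.0013 0.     0.0015] turn [-0.0006  0.0024 -0.0001]
```

View pics/k.png

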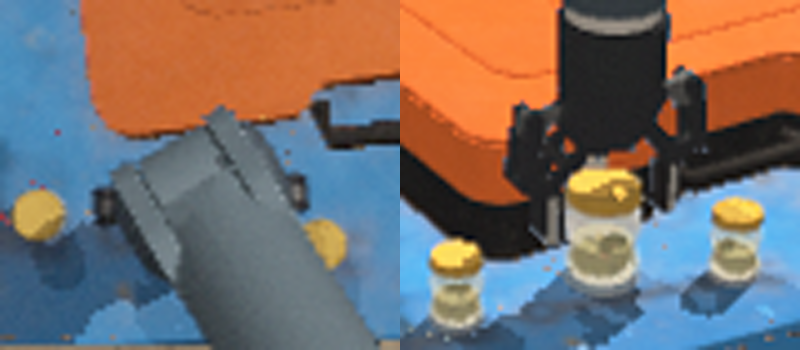

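>>> send_rows(plan=[0,0,0.001,0,0,0,0,0,0.001,0,0,0,0,0,0.001,0,0,0,0,0,0.001,0,0,0,0,0,0.001,0,0,0], jaw=0, force=60)

```text
t: 15.4
tcp_pos: [0.441, 0.005, 0.0304]
tool_rot: [-0.082, 3.139, -0.001]
force: [-1.1, -1.2, 6.6]
gripper_width: 0.05
```

```bash
python3 -c "
from h import *
go(.440,.0050,.13,183)
"
```

```text
t 15.4 tcp [0.441  0.005  0.0304] psi -177.02 F [-1.1 -1.2  6.6] w 0.05 q [ 0.63  0.43 -0.82  2.19  0.5   0.7   1.1 ]
shift [ 0.0009 -0.0001 -0.0996] turn [-0.0009  0.0014 -0.0003]
```

```bash
python3 -c "
from h import *
s=snap('l')
go(.440,.0050,.13,183)
cv2.imwrite('pics/l.png',cv2.resize(s['scene']['image'][175:230,245:318],(796,600),interpolation=2))
"
```

```text
t 15.5 tcp [0.441  0.005  0.0304] psi -177.02 F [-1.1 -0.4  6.4] w 0.0498 q [ 0.63  0.43 -0.82  2.19  0.5   0.7   1.1 ]
shift [ 0.0009 -0.     -0.0996] turn [-0.001   0.0014 -0.0004]
```

View pics/l.png

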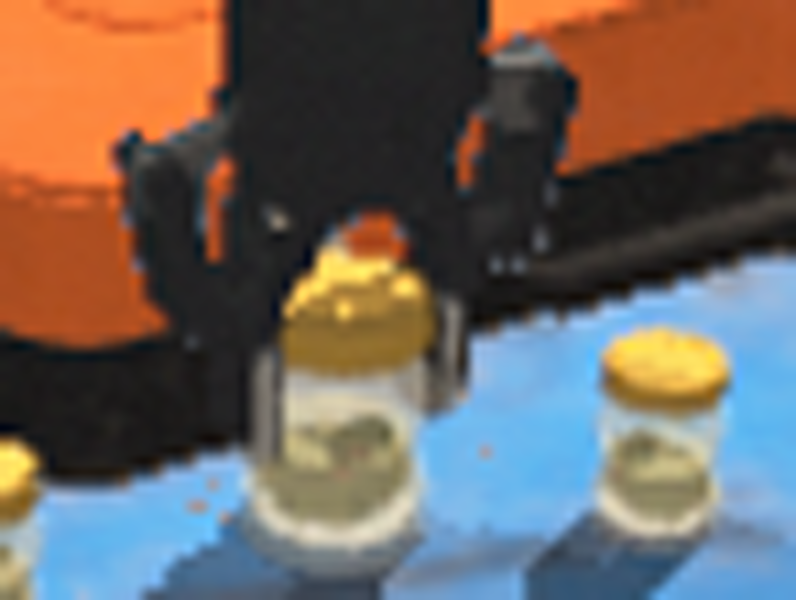

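>>> send_rows(plan=[0,0,-0.01,0,0,0,0,0,-0.03,0,0,0,0,0,-0.06,0,0,0,0,0,-0.1,0,0,0,0,0,-0.13,0,0,0])

```text
t: 16.0
tcp_pos: [0.4403, 0.0055, 0.1614]
tool_rot: [-0.084, 3.139, -0.0]
force: [0.3, 0.1, -0.8]
gripper_width: 0.0498
```

```bash
python3 -c "
from h import *
s=snap('m')
go(.591,.292,.16,207)
cv2.imwrite('pics/m.png',cv2.resize(s['scene']['image'][120:220,230:360],(796,600),interpolation=2))
"
```

```text
t 16.1 tcp [0.4438 0.0053 0.1638] psi -177.01 F [ 1.3 -0.2 -1.7] w 0.0501 q [ 0.85  0.17 -1.01  2.11  0.18  0.94  1.37]
shift [-0.1619  0.2786  0.0044] turn [-0.0051  0.0086 -0.419 ]
```

View pics/m.png

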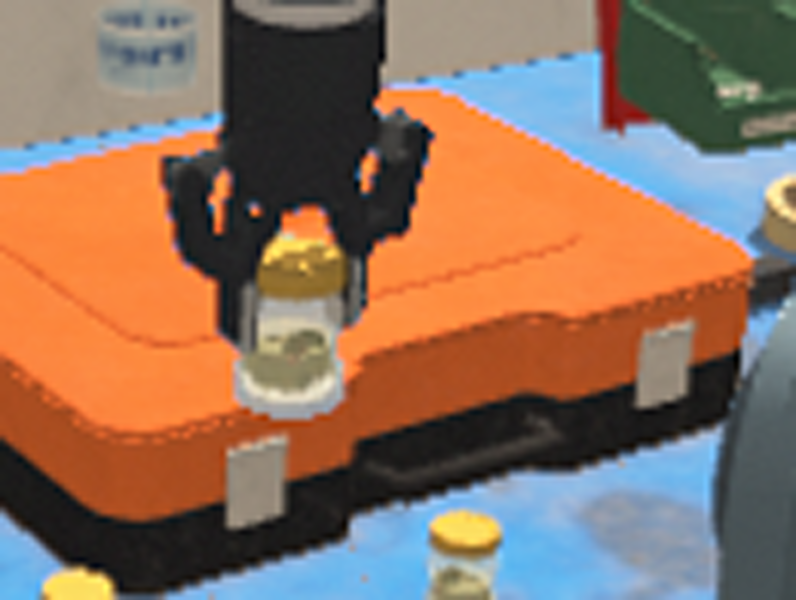

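Run:
```python
from h import *
s=load("m")["scene"]; im=s["image"]
tc=np.array([.4438,.0053,.1638])
for nm,z,r in (("base",-.030,.028),("lidlow",.03,.0255),("lidtop",.045,.0255)):
    a=np.linspace(0,2*np.pi,73); q=np.array([proj(s,tc+[r*np.cos(t),r*np.sin(t),z]) for t in a])
    print(nm,"center",proj(s,tc+[0,0,z]).round(1),"u",q[:,0].min().round(1),q[:,0].max().round(1),"v",q[:,1].min().round(1),q[:,1].max().round(1))
k=8; u0,v0,u1,v1=255,150,305,200
x=cv2.resize(im[v0:v1,u0:u1],None,fx=12,fy=12,interpolation=2)
for u in range(u0,u1,5): cv2.putText(x,str(u),(int((u-u0+.5)*12),10),0,.35,(0,0,0),1)
for v in range(v0,v1,5): cv2.putText(x,str(v),(0,int((v-v0+.5)*12)+4),0,.35,(0,0,0),1)
cv2.imwrite("pics/m2.png",x)
```

```text
base center [275.8 183.5] u 266.3 285.2 v 179.2 187.8
lidlow center [276.4 165.1] u 267.7 285.2 v 161.5 168.9
lidtop center [276.6 160.4] u 267.8 285.4 v 156.8 164.1
```

View pics/m2.png

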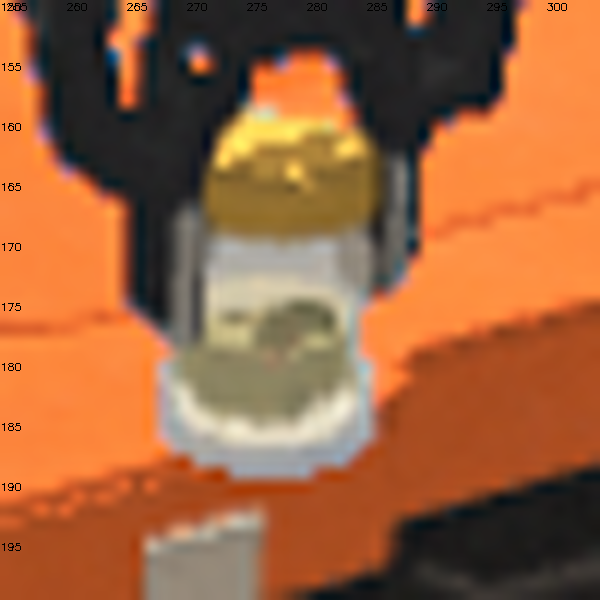

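>>> send_rows(plan=[-0.02,0.035,0,0,0,-0.07,-0.04,0.07,0,0,0,-0.14,-0.06,0.105,0,0,0,-0.21,-0.08,0.14,0,0,0,-0.28,-0.1,0.175,0,0,0,-0.35])

```text
t: 16.6
tcp_pos: [0.5305, 0.1855, 0.1578]
tool_rot: [0.631, -3.075, 0.002]
force: [0.4, -0.2, -0.6]
gripper_width: 0.0504
```

```bash
python3 -c "
from h import *
go(.591,.292,.16,207)
"
```

```text
t 16.6 tcp [0.5305 0.1855 0.1578] psi -156.8 F [ 0.4 -0.2 -0.6] w 0.0504 q [ 0.4   0.49 -1.    1.84  0.47  1.07  1.2 ]
shift [-0.0975  0.074  -0.0024] turn [-0.0005 -0.0026 -0.0664]
```

>>> send_rows(plan=[-0.03,0.022,0,0,0,-0.02,-0.06,0.045,0,0,0,-0.04,-0.09,0.068,0,0,0,-0.066,-0.097,0.074,0,0,0,-0.066,-0.097,0.074,0,0,0,-0.066])

```text
t: 17.1
tcp_pos: [0.5899, 0.293, 0.158]
tool_rot: [0.733, -3.053, -0.001]
force: [-0.5, -0.6, -2.0]
gripper_width: 0.0502
```

>>> send_rows(plan=[0,0,0.02,0,0,0,0,0,0.04,0,0,0,0,0,0.05,0,0,0,0,0,0.05,0,0,0])

```text
t: 17.5
tcp_pos: [0.5894, 0.2877, 0.1056]
tool_rot: [0.725, -3.051, 0.005]
force: [-0.3, -0.1, -1.3]
gripper_width: 0.05
```

Run:
```python
from h import *
o=snap("n"); s=o["scene"]
st=env.observe(); tc=st["tcp_pos"]
go(.591,.292,.11,207)
for nm,c0,z,r in (("base",tc,tc[2]-.030,.028),("ringtop",(.591,.292),.052,.0385)):
    a=np.linspace(0,2*np.pi,73); q=np.array([proj(s,[c0[0]+r*np.cos(t),c0[1]+r*np.sin(t),z]) for t in a])
    print(nm,"u",q[:,0].min().round(1),q[:,0].max().round(1),"v",q[:,1].min().round(1),q[:,1].max().round(1))
u0,v0,u1,v1=140,160,205,230
x=cv2.resize(s["image"][v0:v1,u0:u1],None,fx=8.5,fy=8.5,interpolation=2)
for u in range(u0,u1,5): cv2.putText(x,str(u),(int((u-u0+.5)*8.5),10),0,.35,(0,0,0),1)
for v in range(v0,v1,5): cv2.putText(x,str(v),(0,int((v-v0+.5)*8.5)+4),0,.35,(0,0,0),1)
cv2.imwrite("pics/n.png",x)
```

```text
t 17.6 tcp [0.5911 0.2901 0.1089] psi -153.21 F [ 0.2  0.5 -1.3] w 0.0497 q [ 0.13  0.71 -0.9   1.63  0.61  1.1   1.09]
shift [-0.0008  0.0018 -0.0011] turn [-0.0008 -0.0008 -0.0037]
base u 160.3 178.9 v 192.7 201.5
ringtop u 156.9 182.3 v 198.8 211.2
```

View pics/n.png

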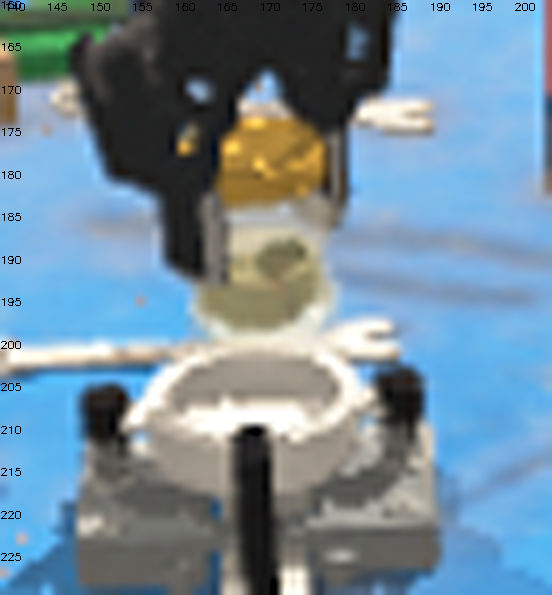

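>>> send_rows(plan=[-0.001,0.0015,0.008,0,0,-0.004,-0.001,0.0015,0.016,0,0,-0.004,-0.001,0.0015,0.021,0,0,-0.004,-0.001,0.0015,0.021,0,0,-0.004,-0.001,0.0015,0.021,0,0,-0.004])

```text
t: 18.1
tcp_pos: [0.5915, 0.2928, 0.0884]
tool_rot: [-0.735, 3.054, -0.001]
force: [-0.1, 0.3, -0.2]
gripper_width: 0.0501
```

Run:
```python
from h import *
o=snap("p"); s=o["scene"]
st=env.observe(); tc=st["tcp_pos"]
go(.591,.292,.066,207)
for nm,c0,z,r in (("base",tc,tc[2]-.030,.028),("ringtop",(.591,.292),.052,.0385),("lid",tc,tc[2]+.03,.0255)):
    a=np.linspace(0,2*np.pi,73); q=np.array([proj(s,[c0[0]+r*np.cos(t),c0[1]+r*np.sin(t),z]) for t in a])
    print(nm,"u",q[:,0].min().round(1),q[:,0].max().round(1),"v",q[:,1].min().round(1),q[:,1].max().round(1))
u0,v0,u1,v1=145,170,200,220
x=cv2.resize(s["image"][v0:v1,u0:u1],None,fx=12,fy=12,interpolation=2)
for u in range(u0,u1,5): cv2.putText(x,str(u),(int((u-u0+.5)*12),10),0,.35,(0,0,0),1)
for v in range(v0,v1,5): cv2.putText(x,str(v),(0,int((v-v0+.5)*12)+4),0,.35,(0,0,0),1)
cv2.imwrite("pics/p.png",x)
```

```text
t 18.2 tcp [0.5918 0.293  0.0889] psi -152.94 F [ 0.3  0.6 -1.5] w 0.05 q [ 0.11  0.74 -0.89  1.64  0.64  1.07  1.08]
shift [ 0.0012 -0.0006  0.0229] turn [-0.0005  0.001   0.001 ]
base u 159.8 178.3 v 198.4 207.4
ringtop u 156.9 182.3 v 198.8 211.2
lid u 159.1 176.3 v 181.5 189.3
```

View pics/p.png

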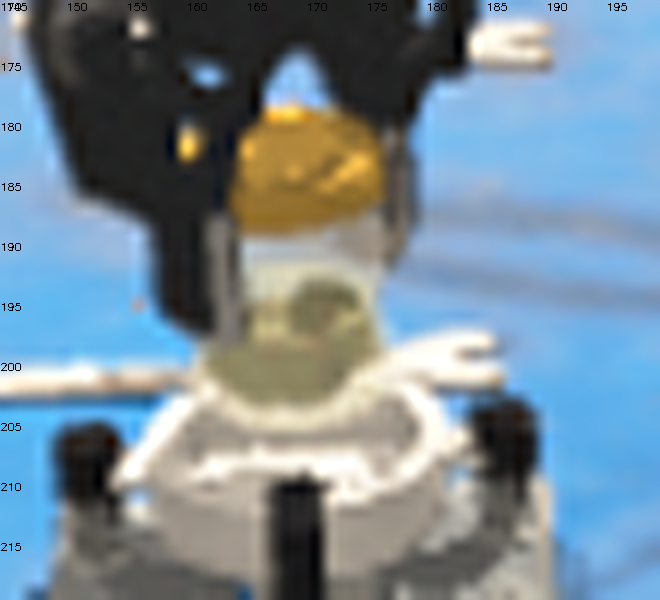

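>>> send_rows(plan=[0.001,-0.0005,0.004,0,0,0,0.001,-0.0005,0.008,0,0,0,0.001,-0.0005,0.012,0,0,0,0.001,-0.0005,0.014,0,0,0,0.001,-0.0005,0.014,0,0,0])

```text
t: 18.7
tcp_pos: [0.5905, 0.2916, 0.0739]
tool_rot: [0.735, -3.054, 0.001]
force: [-0.7, 0.2, -1.5]
gripper_width: 0.0503
```

>>> send_rows(plan=[0,0,0.002,0,0,0,0,0,0.004,0,0,0,0,0,0.006,0,0,0,0,0,0.007,0,0,0,0,0,0.007,0,0,0])

```text
t: 19.2
tcp_pos: [0.5908, 0.2918, 0.0673]
tool_rot: [-0.735, 3.054, -0.001]
force: [0.9, 0.3, -1.6]
gripper_width: 0.0502
```

Run:
```python
from h import *
o=snap("q"); s=o["scene"]
go(.591,.292,.054,207)
x=np.hstack([cv2.resize(s["image"][170:220,145:200],(440,400),interpolation=2),cv2.resize(o["top"]["image"][160:220,140:200],(360,400),interpolation=2)])
cv2.imwrite("pics/q.png",x)
```

```text
t 19.3 tcp [0.591  0.2919 0.0676] psi -152.94 F [ 0.5  0.5 -1.7] w 0.05 q [ 0.1   0.76 -0.87  1.65  0.66  1.04  1.07]
shift [-0.0001  0.0001  0.0136] turn [-0.0006  0.0005  0.001 ]
```

View pics/q.png

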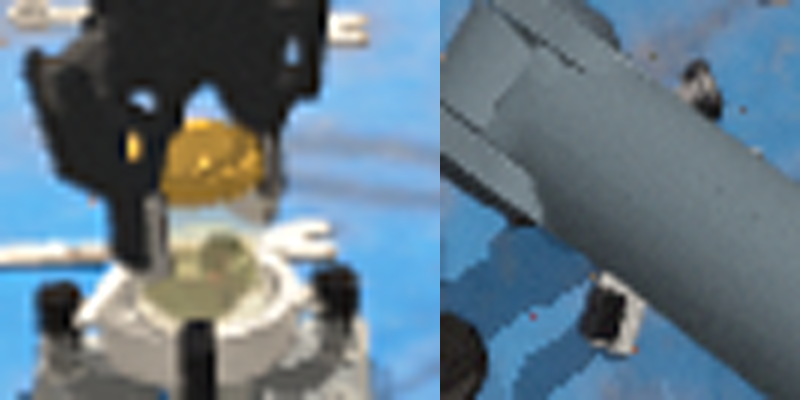

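>>> send_rows(plan=[0,0,0.001,0,0,0,0,0,0.002,0,0,0,0,0,0.004,0,0,0,0,0,0.005,0,0,0,0,0,0.005,0,0,0], force=90)

```text
t: 19.8
tcp_pos: [0.5911, 0.2921, 0.0631]
tool_rot: [-0.735, 3.053, -0.001]
force: [-0.5, -1.4, 4.6]
gripper_width: 0.0496
```

>>> send_rows(plan=[0,0,0.001,0,0,0,0,0,0.002,0,0,0,0,0,0.003,0,0,0,0,0,0.004,0,0,0,0,0,0.004,0,0,0])

```text
t: 20.3
tcp_pos: [0.5911, 0.2921, 0.0589]
tool_rot: [-0.735, 3.053, -0.0]
force: [-1.9, -1.6, 5.7]
gripper_width: 0.0491
```

>>> send_rows(plan=[0,0,0.001,0,0,0,0,0,0.002,0,0,0,0,0,0.003,0,0,0,0,0,0.004,0,0,0,0,0,0.004,0,0,0])

```text
t: 20.8
tcp_pos: [0.5912, 0.2921, 0.0552]
tool_rot: [-0.735, 3.053, -0.001]
force: [-1.5, -1.3, 6.8]
gripper_width: 0.0493
```

```bash
python3 -c "
from h import *
go(.591,.292,.054,207)"
```

```text
t 20.8 tcp [0.5912 0.2921 0.0552] psi -152.94 F [-1.5 -1.3  6.8] w 0.0493 q [ 0.1   0.78 -0.86  1.66  0.67  1.03  1.06]
shift [0.0002 0.     0.0012] turn [-0.0007  0.001   0.001 ]
```

>>> send_rows(plan=[0,0,0.001,0,0,0,0,0,0.002,0,0,0,0,0,0.003,0,0,0,0,0,0.003,0,0,0,0,0,0.003,0,0,0])

```text
t: 21.3
tcp_pos: [0.5912, 0.2922, 0.0546]
tool_rot: [-0.734, 3.054, -0.003]
force: [-5.6, -5.3, 16.5]
gripper_width: 0.0496
```

>>> send_rows(plan=[0,0,0.001,0,0,0,0,0,0.002,0,0,0,0,0,0.003,0,0,0,0,0,0.003,0,0,0,0,0,0.003,0,0,0])

```text
t: 21.8
tcp_pos: [0.5913, 0.2923, 0.0546]
tool_rot: [-0.734, 3.054, -0.006]
force: [-9.3, -8.1, 29.6]
gripper_width: 0.0496
```

```bash
python3 -c "
from h import *
go(.591,.292,.054,207)"
```

```text
t 21.8 tcp [0.5913 0.2923 0.0546] psi -152.97 F [-9.3 -8.1 29.6] w 0.0496 q [ 0.09  0.78 -0.86  1.66  0.67  1.03  1.06]
shift [ 0.0004 -0.0001  0.0006] turn [-0.0037  0.0002  0.0006]
```

>>> send_rows(plan=[0,0,-0.001,0,0,0,0,0,-0.002,0,0,0,0,0,-0.002,0,0,0,0,0,-0.002,0,0,0])

```text
t: 22.2
tcp_pos: [0.5913, 0.2922, 0.0547]
tool_rot: [-0.734, 3.053, -0.004]
force: [-6.9, -5.9, 21.3]
gripper_width: 0.0496
```

Run:
```python
from h import *
go(.591,.292,.054,207)
o=snap("r"); s=o["scene"]
x=np.hstack([cv2.resize(s["image"][170:230,145:200],(400,436),interpolation=2),cv2.resize(load("i")["scene"]["image"][170:230,145:200],(400,436),interpolation=2)])
cv2.imwrite("pics/r.png",x)
cv2.imwrite("pics/r2.png",o["top"]["image"])
# ring drop: cap rows
for k in("i","q","r"):
    g=cv2.cvtColor(load(k)["scene"]["image"],cv2.COLOR_BGR2GRAY); print(k,g[198:222:1,186].tolist())
go(.591,.292,.054,207)
```

```text
t 22.2 tcp [0.5913 0.2922 0.0547] psi -152.96 F [-6.9 -5.9 21.3] w 0.0496 q [ 0.1   0.78 -0.86  1.66  0.67  1.03  1.06]
shift [ 0.0003 -0.0001  0.0007] turn [-0.0026  0.0005  0.0007]
i [164, 146, 212, 175, 99, 71, 43, 42, 21, 24, 27, 32, 66, 82, 89, 82, 103, 100, 103, 159, 181, 199, 152, 181]
q [165, 148, 214, 177, 101, 72, 35, 36, 22, 22, 30, 33, 67, 83, 89, 82, 103, 101, 105, 162, 177, 174, 137, 157]
r [166, 148, 213, 175, 117, 163, 160, 152, 96, 39, 36, 30, 29, 42, 28, 55, 107, 102, 104, 162, 176, 174, 138, 158]
t 22.3 tcp [0.5913 0.2922 0.0546] psi -152.96 F [-6.2 -5.8 20.4] w 0.0494 q [ 0.1   0.78 -0.86  1.66  0.67  1.03  1.06]
shift [ 0.0003 -0.0001  0.0006] turn [-0.0026  0.0005  0.0008]
```

View pics/r.png

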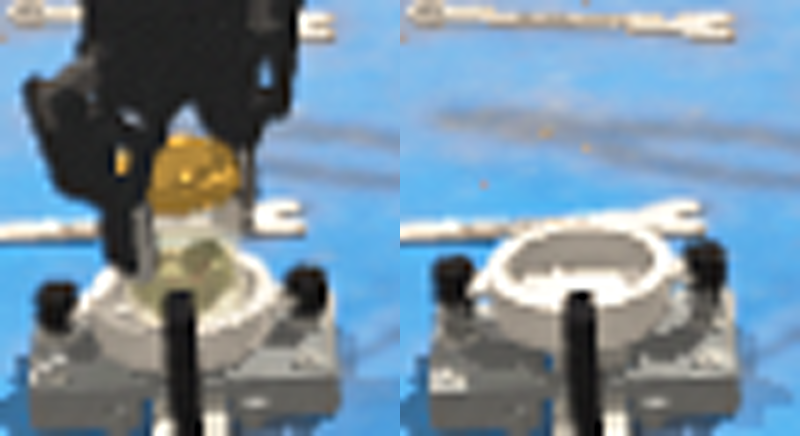

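View pics/r2.png

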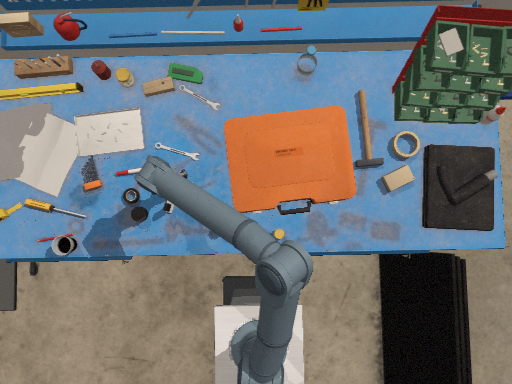

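The spring cap dropped about 4 px, which is about 12 mm. Travel has hit a hard stop, with 20 N held. I'll hold a moment and hand in.

>>> send_rows(plan=[0,0,0,0,0,0,0,0,0,0,0,0,0,0,0,0,0,0,0,0,0,0,0,0,0,0,0,0,0,0])

```text
t: 22.8
tcp_pos: [0.5913, 0.2922, 0.0546]
tool_rot: [-0.734, 3.053, -0.004]
force: [-6.6, -6.5, 21.5]
gripper_width: 0.0495
```

Run:
```python
from h import *
go(.591,.292,.054,207)
print(env.close_job())
```

```text
t 22.8 tcp [0.5913 0.2922 0.0546] psi -152.96 F [-6.6 -6.5 21.5] w 0.0495 q [ 0.1   0.78 -0.86  1.66  0.67  1.03  1.06]
shift [ 0.0003 -0.      0.0006] turn [-0.0027  0.0005  0.0007]
the job is handed in; nothing more can be done
None
```

I slid the stop plate into the slot and set the middle, largest front jar in the ring. I then pressed it down and handed in at 22.8 s with the gripper still holding it.

- **Plate:** it came up against a hard stop at about 14 N. The camera puts its tail about 1.5 mm short of the nominal home position, which is within the 2 mm calibration.
- **Press:** the force followed the springs for about 12 mm and then rose sharply at TCP z = 54.6 mm. The scene view shows the ring lower by about 4 px, which fits 12 mm. The hold was steady at about 21 N down, with the jar upright in the ring.
- **What differed:** the jaws stopped at 50 mm, so they are most likely gripping the 51 mm lid rather than the 56 mm glass. The jar did not visibly slip. The press also carries a steady side force of about 6.5 N in both x and y.
- **Other things:** I touched nothing else on purpose, and nothing looked moved where the last pictures show it. The arm hid part of the bench in the final view.

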